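Load specimen bottles from the covered tin onto the shaker and lock the row

TASK

Lift the cover off the specimen tin and stand it on the table, then stand every bottle from the tin upright in the shaker's channel, in a row from the end plate. When all are in, lift the stop out of the front slot, drop its T-head into the channel's slot at the open end with the head along the slot, slide it up until the row is closed tight against the end plate, and turn it a quarter turn so it is locked. Leave the cover fully home on the empty tin again and the other things on the table where they are.

Things in the scene. Friction and masses are not known exactly. Their poses are not given: they have to be found in the camera images.
- shaker: White bench shaker, fixed; aluminium deck 190 mm (x) by 280 mm (y), its top 100 mm above the table. Origin on the table under the deck's centre, z up, control panel on the -x side. Two T-slots run along y over the deck's full length: the front slot (bare) at x = -55 mm and the channel slot at x = +35 mm. Each is 16 mm wide between lips 6 mm thick; below the lips 36 mm wide, 14 mm deep.
- row_end (a point): Where the row of bottles begins: on the deck's top, on the channel's middle line, at the inner face of the end plate (55 mm high, at the shaker's +y end). Axes as the shaker's; the row grows towards -y. The channel runs 266 mm from here to its open end, between two steel bars 30 mm high, 58 mm apart inside, with the channel slot in its floor.
- stop: Quarter-turn stop stud, 220 g. Origin on its axis, at the underside of its round rubber buffer (50 mm across, 34 mm high), which rests on the deck; z up. Stem 18 mm across above it; then a wing grip. Starts unlocked in the front slot, head along the slot. Seated in a slot it slides along it and turns freely either way. Pushing four bottles along with it takes about 10 N.
- stop_wing (a point): Middle of the stop's black wing grip, 92 mm above the stop's origin; axes as the stop's. The wing is 56 mm long along x, 11 mm thick along y (pinch it across this), 40 mm high (72 to 112 mm above the origin).
- stop_head (a point): Centre of the stop's steel T-head, 13 mm below the stop's origin, on a 10 mm neck: 30 mm long along the stop's y, 11 mm wide along x, 8 mm thick. It passes the slot's mouth only when it lies along the slot (wing across it); lying across the slot (wing along it) it is locked under the lips.
- tin: Tray of the square aluminium specimen tin, fixed; flange 170 x 170 x 6 mm, on it a rim 138 mm square (outside), its top 31 mm above the table, with four cells 65 mm square between low dividers, centres at x, y = +-33 mm, floor 8 mm above the table. Origin on the table at its centre, z up. 200 mm of table along the tin's outer side (y, away from the shaker) are clear.
- cover: Loose deep square aluminium cover of the tin, 350 g, 154 mm outside, 148 mm inside, open below, top plate at z = 112 mm; origin at the centre of its lower edge, z up. On the tin its lower edge rests on the flange, 6 mm above the table, around the rim with 5 mm to spare on each side. It must rise 110 mm to clear the bottles.
- cover_handle (a point): Middle of the cover's black handle bar, 145 mm above the cover's origin: 90 mm long along the cover's y, 14 mm thick along x (pinch it across this) and 14 mm high, 26 mm clear above the top plate; posts 36 mm either side of the middle.
- bottle1: Capped white specimen bottle (about 130 g): body 44 mm across and 64 mm high, orange cap 32 mm across from z = 69 to 98 mm; origin at the centre of its foot, z up. Two to four are present, standing upright in cells of the tin under the cover.
- bottle2: Capped white specimen bottle (about 130 g): body 44 mm across and 64 mm high, orange cap 32 mm across from z = 69 to 98 mm; origin at the centre of its foot, z up. Two to four are present, standing upright in cells of the tin under the cover; alike with bottle1.
- bottle3: Capped white specimen bottle (about 130 g): body 44 mm across and 64 mm high, orange cap 32 mm across from z = 69 to 98 mm; origin at the centre of its foot, z up. Two to four are present, standing upright in cells of the tin under the cover; alike with bottle1.
- bottle4: Capped white specimen bottle (about 130 g): body 44 mm across and 64 mm high, orange cap 32 mm across from z = 69 to 98 mm; origin at the centre of its foot, z up. Two to four are present, standing upright in cells of the tin under the cover; alike with bottle1.
- wash_bottle: Bystander, to be left alone: white wash bottle, 56 mm across, 150 mm high; origin at its underside's centre.
- glass_jar: Bystander, to be left alone: glass jar with white lid, 58 mm across, 75 mm high; origin at its underside's centre.
- slide_box: Bystander, to be left alone: cardboard slide box, 82 x 34 x 28 mm; origin at its underside's centre.
- marker: Bystander, to be left alone: black marker pen, 130 mm long, 12 mm thick, lying; origin at its underside's centre.
- coverslip_box: Bystander, to be left alone: paper carton of coverslips, 60 x 45 x 22 mm; origin at its underside's centre.
- beaker: Bystander, to be left alone: glass beaker, 68 mm across, 85 mm high; origin at its underside's centre.
Mind the look-alikes: they are no part of the job. What is shaped like the stop but blue, green or yellow is not meant.

How it is judged:
By the outcome, as a careful person would: the job done as asked, in the order asked, and still so for the second after the job is handed in, with the robot touching nothing.
Of bottle1, bottle2, bottle3, bottle4 only 2 to 4 are there at a start; the rules pass over those that are not, and their reading is None.
At some moment in a run one of cover, stop may be knocked a few centimetres aside while the robot is not near it.
Once in a run the grip may slacken for a moment while it holds something.
It also fails if it takes over 210 s, if anything falls off the work surface, if the arm or the gripper's body presses on something with over 40 N, if the wrist force passes 120 N, or if a joint passes its speed limit or range.

ROBOT

A 6-joint arm with a two-finger parallel gripper is mounted at the origin on the work surface. World frame = base frame: x ahead of the robot, y to its left, z up, the work surface at z = 0. Lengths are in m, angles in degrees, forces in N, time in s.
With the tool pointing down it reaches from about 0.35 to 0.875 m from the base axis. Payload 4.2 kg.
Tool frame: the origin (TCP) lies on the centre line of the jaws, within the pads' length; the fingertips stand 11 mm ahead of it and the grasp point (between the pads) lies 8 mm behind it; z points along the fingers, y is the line along which they close (so a half turn about z gives the same grasp; the last joint's range is limited). The gripper opens to 87 mm and grips with 3 to 60 N. Pads are 19 mm wide; open, the fingers measure 117 mm over their backs; the gripper's body (75 mm by 190 mm) begins 51 mm behind the grasp point.
Start: joints at [85.863, 22.042, 0.453, 0, -68.411, -14.817], TCP at [0.203, 0.591, 0.234] pointing down, gripper open.
Joint ranges: [-179.83, 179.83], [-69.29, 118.12], [-61.27, 80.66], [-181.25, 117.63], [-171.15, -9.14], [-177.46, 177.46]. Speed limits (degrees/s): [159.86, 159.86, 180, 180, 180, 180].

INTERFACE

Orientations are given as a 3x3 rotation matrix whose columns are the frame's x, y, z axes.
In Python, from station import r gives the robot as it stands.
- The arm moves only by the tool servo_tool, never from a script. Its argument "commands" is a list that holds one entry, the list of rows, each a list of 7 numbers: the closure, from 0 (fully open) to 1 (shut), then the shift along the tool's x, y, z in mm, then the turn, a rotation vector about the tool's x, y, z in rad. In form: [[[claw, x, y, z, ax, ay, az], ...]]. A call has exactly 5 rows; each row is the pose to reach, as a shift and turn from the pose commanded when the call began, along the tool's axes at that moment; what a row does not reach only later rows make up. A row lasts 1/10 s, in which the tool goes at most 50 mm and 8.59 degrees, less where a joint would pass 70% of its speed; a pose out of reach is approached as far as the arm can. A call with a gripper value outside its range is refused whole. The fingers move at their own pace and stop on an object; the grip force is fixed at half the most. Time passes only in rows, so rows that repeat a pose let the fingers close, or fill a call up. It gives the time, the measured TCP pose, the force, the opening and the grip force at its end, in the units of the state.
- r.sense(): the state, without advancing time (a new reading comes with each control period).
- r.capture(name): name is "side" or "top" or "wrist"; returns a dict with "pixels" (384x512x3 uint8, red, green, blue), "camera_matrix" (3x3 intrinsics, pixels), "R" (3x3) and "t" (3): a world point X has camera coordinates R X + t. Camera axes: x right, y down, z forward; pixel columns grow to the right and rows downward; lengths in m; the calibration is good to about 2 mm. A picture is of the moment at which its call begins. There is no depth.
- r.finish_job(): hands the job in; it is judged then, once.
The state is a dict: "time_s": time; "joints": joint angles; "joint_velocities": joint speeds; "effort": joint torques, N m; "tcp_pos": TCP position; "ee_rot": TCP orientation; "wrist_force": force on the tool from outside, world axes, zero at the start; "moment": the same for the moment, N m; "gripper_width": opening from 0.0 (shut) to 1.0 (fully open); "gripper_force": force on a finger pad.
Only numpy, scipy, OpenCV 4.12 (cv2) and the standard library are available. Lean on these libraries where they do the work, as an engineer would, in place of code of your own. Each camera call takes 0.05 s, during which the arm holds its last target. There are 200 camera calls.

## Working session

There is one attempt and no reset: what is moved stays moved. The work goes in short steps, Python scripts to look and compute and a tool call to move; the robot and the scene stay as the last step left them, time stands still between calls to the robot, and variables do not carry over. Pictures are saved under pics/ and viewed, at most 14 in all, crops included, and the job is handed in when it is done.

Besides the shell and the picture viewer there is one more tool, called after "Emit:" as name(argument=value, ...), one argument or row to a line, values as JSON. servo_tool: Moves the arm, as the interface text tells. Its arguments: {"type":"object","properties":{"commands":{"type":"array","items":{"type":"array","items":{"type":"array","items":{"type":"number"}}}}},"required":["commands"]}

```bash
mkdir -p pics; ls; cat > h.py <<'E'
import numpy as np, cv2, json
from station import r
def cap(name, fn=None, crop=None, scale=1):
    d=r.capture(name); K,R,t=map(np.array,(d["camera_matrix"],d["R"],d["t"]))
    np.savez(f"cal_{name}.npz",K=K,R=R,t=t)
    if fn:
        im=cv2.cvtColor(d["pixels"],cv2.COLOR_RGB2BGR)
        if crop: im=im[crop[1]:crop[3],crop[0]:crop[2]]
        im=cv2.resize(im,None,fx=scale,fy=scale,interpolation=cv2.INTER_CUBIC)
        cv2.imwrite(f"pics/{fn}.png",im)
    return d
def cal(name):
    c=np.load(f"cal_{name}.npz"); return c["K"],c["R"],c["t"]
def px2w(name,u,v,z):
    K,R,t=cal(name); d=R.T@np.linalg.inv(K)@np.array([u,v,1.]); o=-R.T@t
    return o+d*(z-o[2])/d[2]
def w2px(name,X):
    K,R,t=cal(name); p=K@(R@np.array(X)+t); return p[:2]/p[2]
def st():
    s=r.sense(); R=np.array(s["ee_rot"]); print("t",s["time_s"],"tcp",np.round(s["tcp_pos"],4),"\nR",np.round(R,3).tolist(),"F",np.round(s["wrist_force"],1),"w",s["gripper_width"],"gf",s["gripper_force"],"j",np.round(s["joints"],1))
    return s
def go(target,yawdir=None):
    "print tool-frame shift mm to world target TCP, and az turn to align tool y with world angle yawdir (deg)"
    s=r.sense(); R=np.array(s["ee_rot"]); d=R.T@(np.array(target)-s["tcp_pos"])*1000; print("shift",np.round(d,1),end=" ")
    if yawdir is not None:
        a=np.degrees(np.arctan2(R[1,1],R[0,1])); e=(yawdir-a+90)%180-90
        print("az",round(-np.radians(e),4),"j6",round(s["joints"][5],1),end="")
    print()
E
python3 - <<'E'
from h import *
st()
for n in("side","top","wrist"):
    cap(n,n+"0",scale=1.5); K,R,t=cal(n); print(n,np.round(K,0).tolist(),np.round(R,3).tolist(),np.round(-R.T@t,3))
E
```

```text
pics
t 0.0 tcp [0.2028 0.5906 0.2324] 
R [[0.946, -0.325, -0.001], [-0.325, -0.946, -0.002], [0.0, 0.002, -1.0]] F [-0.3  0.8  0.2] w 1.0021724931407492 gf 0.0 j [ 85.9  22.1   0.4  -0.  -68.4 -14.8]
side [[480.0, 0.0, 248.0], [0.0, 480.0, 183.0], [0.0, 0.0, 1.0]] [[-0.999, -0.038, 0.005], [-0.023, 0.497, -0.868], [0.03, -0.867, -0.497]] [0.475 1.238 0.823]
top [[352.0, 0.0, 253.0], [0.0, 352.0, 195.0], [0.0, 0.0, 1.0]] [[0.023, -0.999, -0.03], [-0.995, -0.02, -0.101], [0.1, 0.033, -0.994]] [0.428 0.03  0.991]
wrist [[267.0, 0.0, 256.0], [0.0, 267.0, 188.0], [0.0, 0.0, 1.0]] [[-0.325, -0.946, 0.002], [-0.915, 0.315, 0.253], [-0.24, 0.08, -0.968]] [0.267 0.568 0.383]
```

View pics/top0.png

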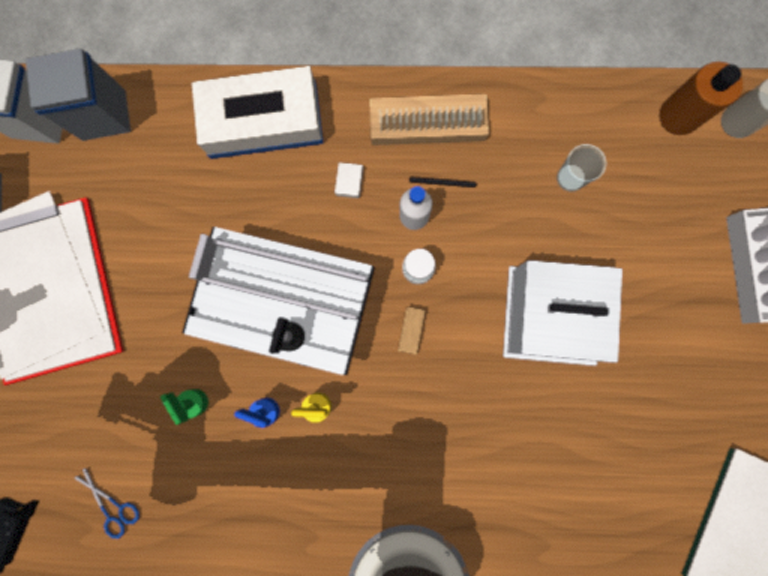

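View pics/side0.png

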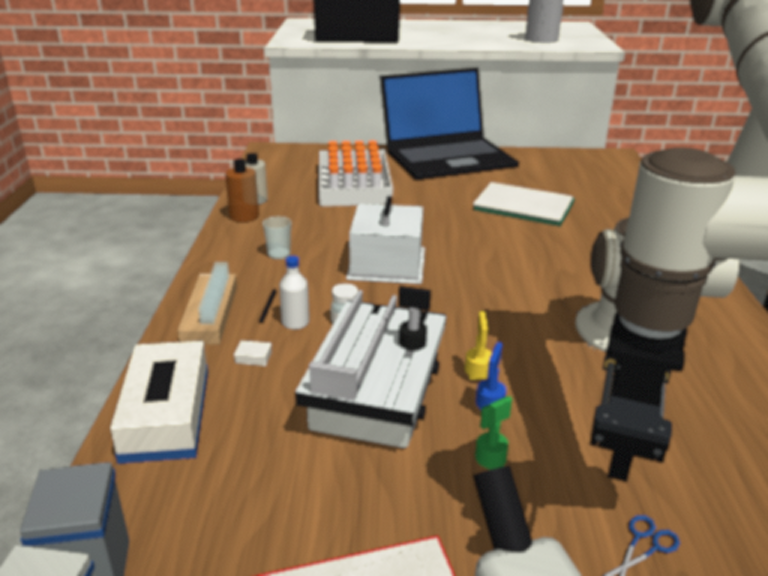

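Top view (1.5x): shaker deck corners are about (213,228), (372,264), (347,373) and (185,335). The cover handle runs from (552,307) to (606,311), and the black stop is near (290,335). Side view confirms the end plate at the far-left (+y) end.

```bash
python3 - <<'E'
from h import *
f=lambda u,v,z: px2w("top",u/1.5,v/1.5,z)
c=[f(213,228,.1),f(372,264,.1),f(347,373,.1),f(185,335,.1)]
print("deck",np.round(c,3).tolist(), np.round(np.mean(c,0),3))
for i in range(4): e=c[(i+1)%4]-c[i]; print(np.linalg.norm(e),np.degrees(np.arctan2(e[1],e[0])))
c=[f(526,262,.118),f(622,268,.118),f(618,361,.118),f(523,358,.118)]
print("cover",np.round(np.mean(c,0),3))
for i in range(4): e=c[(i+1)%4]-c[i]; print(np.linalg.norm(e),np.degrees(np.arctan2(e[1],e[0])))
a,b=f(549,307,.158),f(608,311,.158); print("handle",a,b,(a+b)/2, np.linalg.norm(a-b),np.degrees(np.arctan2(*(a-b)[1::-1])))
go([.47,-.27,.30],0)
E
```

```text
deck [[0.624, 0.35, 0.1], [0.566, 0.073, 0.1], [0.381, 0.111, 0.1], [0.439, 0.388, 0.1]] [0.503 0.231 0.1  ]
0.28322310038736065 -101.81327988597161
0.18858376817640246 168.5852784894435
0.2835749744677918 78.37810456394328
0.1895288651251998 -11.522606418380839
cover [ 0.49  -0.257  0.118]
0.15673104509034977 -92.61043952466487
0.15234103737383953 176.2971950936529
0.15233389587019028 89.54624425574688
0.1580541395184765 -2.0301308577160775
handle [ 0.49437405 -0.20832793  0.158     ] [ 0.49001663 -0.29931995  0.158     ] [ 0.49219534 -0.25382394  0.158     ] 0.09109629665637943 87.2583229488833
shift [532.3 727.3 -66. ] az 1.2398 j6 -14.8
```

View pics/wrist0.png

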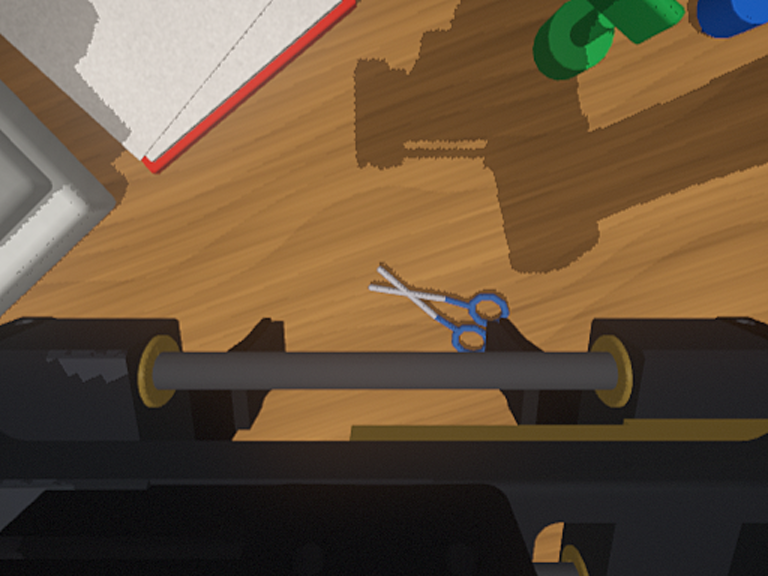

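Wrist view: only the gripper, shaker-side clutter and scissors are visible. I'm moving above the cover.

Emit:
servo_tool(
  commands=[
    [[0, 29, 40, -4, 0, 0, 0], [0, 58, 80, -7, 0, 0, 0], [0, 88, 120, -11, 0, 0, 0], [0, 117, 160, -15, 0, 0, 0], [0, 147, 200, -18, 0, 0, 0]],
  ],
)

```text
time_s: 0.65
tcp_pos: [0.2771, 0.3522, 0.2516]
ee_rot: [[0.946, -0.324, -0.0], [-0.324, -0.946, -0.0], [0.0, 0.0, -1.0]]
wrist_force: [1.6, 0.4, 0.4]
gripper_width: 1.0
gripper_force: 0.0
```

Emit:
servo_tool(
  commands=[
    [[0, 29, 40, -4, 0, 0, 0], [0, 58, 80, -7, 0, 0, 0], [0, 88, 120, -11, 0, 0, 0], [0, 117, 160, -15, 0, 0, 0], [0, 147, 200, -18, 0, 0, 0]],
  ],
)

```text
time_s: 1.15
tcp_pos: [0.3509, 0.1155, 0.27]
ee_rot: [[0.946, -0.324, 0.001], [-0.324, -0.946, 0.001], [0.001, -0.001, -1.0]]
wrist_force: [1.7, 1.1, -0.2]
gripper_width: 1.003
gripper_force: 0.0
```

Emit:
servo_tool(
  commands=[
    [[0, 29, 40, -4, 0, 0, 0], [0, 58, 80, -7, 0, 0, 0], [0, 88, 120, -11, 0, 0, 0], [0, 117, 160, -15, 0, 0, 0], [0, 147, 200, -18, 0, 0, 0]],
  ],
)

```text
time_s: 1.65
tcp_pos: [0.4251, -0.1215, 0.2879]
ee_rot: [[0.946, -0.325, 0.001], [-0.325, -0.946, 0.0], [0.001, -0.001, -1.0]]
wrist_force: [1.0, 0.5, 0.5]
gripper_width: 1.002
gripper_force: 0.0
```

Emit:
servo_tool(
  commands=[
    [[0, 29, 40, -4, 0, 0, 0.14], [0, 58, 80, -7, 0, 0, 0.28], [0, 91, 124, -11, 0, 0, 0.42], [0, 91, 124, -11, 0, 0, 0.56], [0, 91, 124, -11, 0, 0, 0.7]],
  ],
)

```text
time_s: 2.15
tcp_pos: [0.4709, -0.2681, 0.2973]
ee_rot: [[0.506, -0.862, -0.002], [-0.863, -0.506, 0.001], [-0.002, 0.001, -1.0]]
wrist_force: [-0.5, 0.0, -1.0]
gripper_width: 1.001
gripper_force: 0.0
```

Emit:
servo_tool(
  commands=[
    [[0, 0, 0, 0, 0, 0, 0.14], [0, 0, 0, 0, 0, 0, 0.28], [0, 0, 0, 0, 0, 0, 0.42], [0, 0, 0, 0, 0, 0, 0.54], [0, 0, 0, 0, 0, 0, 0.54]],
  ],
)

```text
time_s: 2.65
tcp_pos: [0.4707, -0.2661, 0.2982]
ee_rot: [[0.0, -1.0, -0.001], [-1.0, -0.0, 0.0], [-0.0, 0.001, -1.0]]
wrist_force: [-0.8, 0.5, 0.2]
gripper_width: 1.0
gripper_force: 0.0
```

```bash
python3 - <<'E'
from h import *
st(); cap("wrist","w1",scale=1.5); go([.4922,-.2538,.152],-2.7)
E
```

```text
t 2.65 tcp [ 0.4707 -0.2661  0.2982] 
R [[0.0, -1.0, -0.001], [-1.0, -0.0, 0.0], [-0.0, 0.001, -1.0]] F [-0.8  0.5  0.2] w 1.0000010737083895 gf 0.0 j [-12.3  11.5  -5.1  -0.  -73.4  12.3]
shift [-12.2 -21.6 146.2] az 0.0495 j6 12.4
```

View pics/w1.png

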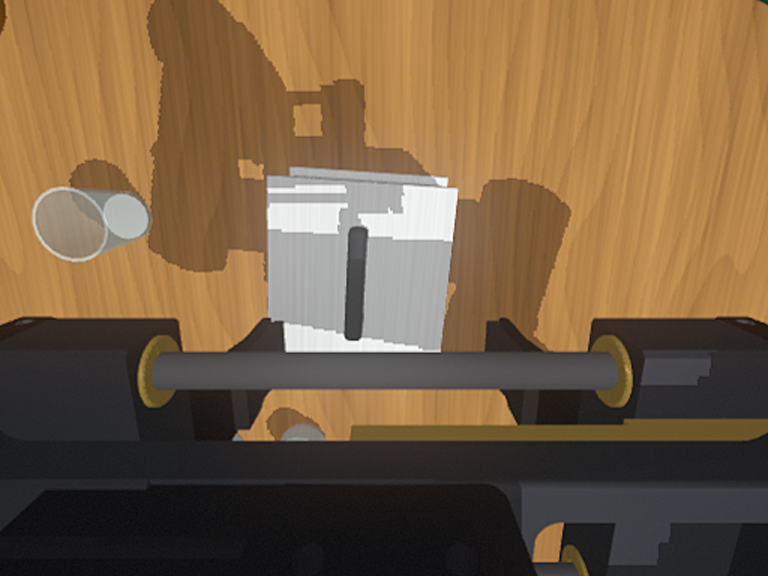

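Wrist view: the handle runs (357,227) to (353,340), with the beaker at left.

```bash
python3 - <<'E'
from h import *
a,b=[px2w("wrist",u/1.5,v/1.5,.158) for u,v in((357.5,227),(353.5,340))]
m=(a+b)/2; print(a,b,m,np.linalg.norm(a-b)); ang=np.degrees(np.arctan2(*(b-a)[1::-1])); print(ang)
# tin corners: flange far edge (290,167)-(447,178) z=.006
p,q=[px2w("wrist",u/1.5,v/1.5,.006) for u,v in((290,167),(447,178))]; print("flange",p,q,np.linalg.norm(p-q),np.degrees(np.arctan2(*(q-p)[1::-1])))
go([m[0],m[1],.142],ang-90)
E
```

```text
[ 0.48904702 -0.30106083  0.158     ] [ 0.4936553  -0.21329264  0.158     ] [ 0.49135116 -0.25717673  0.158     ] 0.08788908004704664
86.99443317496024
flange [ 0.56974643 -0.34633209  0.006     ] [ 0.40272843 -0.33502814  0.006     ] 0.16740008833264813 176.12806859220345
shift [ -8.8 -20.7 156.2] az 0.0548 j6 12.4
```

Emit:
servo_tool(
  commands=[
    [[0, -5, -10, 40, 0, 0, 0.055], [0, -10, -20.5, 80, 0, 0, 0.055], [0, -10, -20.5, 120, 0, 0, 0.055], [0, -10, -20.5, 145, 0, 0, 0.055], [0, -10, -20.5, 156, 0, 0, 0.055]],
  ],
)

```text
time_s: 3.2
tcp_pos: [0.4898, -0.2556, 0.1396]
ee_rot: [[-0.053, -0.999, -0.005], [-0.999, 0.053, 0.002], [-0.001, 0.005, -1.0]]
wrist_force: [-0.2, -0.0, 0.1]
gripper_width: 1.0
gripper_force: 0.0
```

Emit:
servo_tool(
  commands=[
    [[1, 0, 0, 0, 0, 0, 0], [1, 0, 0, 0, 0, 0, 0], [1, 0, 0, 0, 0, 0, 0], [1, 0, 0, 0, 0, 0, 0], [1, 0, 0, 0, 0, 0, 0]],
  ],
)

```text
time_s: 3.7
tcp_pos: [0.4918, -0.2563, 0.1436]
ee_rot: [[-0.055, -0.998, 0.002], [-0.998, 0.055, -0.0], [0.0, -0.002, -1.0]]
wrist_force: [0.4, 0.4, -0.2]
gripper_width: 0.631
gripper_force: 0.0
```

Emit:
servo_tool(
  commands=[
    [[1, 0, 0, 0, 0, 0, 0], [1, 0, 0, 0, 0, 0, 0], [1, 0, 0, 0, 0, 0, 0], [1, 0, 0, -5, 0, 0, 0], [1, 0, 0, -10, 0, 0, 0]],
  ],
)

```text
time_s: 4.2
tcp_pos: [0.4917, -0.2562, 0.1528]
ee_rot: [[-0.055, -0.998, 0.0], [-0.998, 0.055, -0.0], [0.0, -0.0, -1.0]]
wrist_force: [1.1, -0.0, -1.0]
gripper_width: 0.171
gripper_force: 0.6
```

Emit:
servo_tool(
  commands=[
    [[0.7, 0, 0, 0, 0, 0, 0], [0.7, 0, 0, 0, 0, 0, 0], [0.7, 0, 0, 5, 0, 0, 0], [0.7, 0, 0, 10, 0, 0, 0], [1, 0, 0, 10, 0, 0, 0]],
  ],
)

```text
time_s: 4.7
tcp_pos: [0.4905, -0.2559, 0.1412]
ee_rot: [[-0.055, -0.998, -0.003], [-0.998, 0.055, 0.001], [-0.001, 0.003, -1.0]]
wrist_force: [0.1, 0.4, -0.1]
gripper_width: 0.262
gripper_force: 0.0
```

Emit:
servo_tool(
  commands=[
    [[1, 0, 0, 0, 0, 0, 0], [1, 0, 0, 0, 0, 0, 0], [1, 0, 0, 0, 0, 0, 0], [1, 0, 0, 0, 0, 0, 0], [1, 0, 0, 0, 0, 0, 0]],
  ],
)

```text
time_s: 5.2
tcp_pos: [0.491, -0.256, 0.1422]
ee_rot: [[-0.055, -0.998, -0.001], [-0.998, 0.055, 0.0], [-0.0, 0.001, -1.0]]
wrist_force: [0.5, -0.3, -2.0]
gripper_width: 0.159
gripper_force: 30.0
```

Emit:
servo_tool(
  commands=[
    [[1, 0, 0, 0, 0, 0, 0], [1, 0, 0, 0, 0, 0, 0], [1, 0, 0, 0, 0, 0, 0], [1, 0, 0, 0, 0, 0, 0], [1, 0, 0, -3, 0, 0, 0]],
  ],
)

```text
time_s: 5.7
tcp_pos: [0.491, -0.2561, 0.1452]
ee_rot: [[-0.055, -0.998, -0.001], [-0.998, 0.055, 0.0], [-0.0, 0.001, -1.0]]
wrist_force: [-0.1, 0.5, -4.3]
gripper_width: 0.159
gripper_force: 30.0
```

Emit:
servo_tool(
  commands=[
    [[1, 0, 0, -25, 0, 0, 0], [1, 0, 0, -50, 0, 0, 0], [1, 0, 0, -75, 0, 0, 0], [1, 0, 0, -100, 0, 0, 0], [1, 0, 0, -125, 0, 0, 0]],
  ],
)

```text
time_s: 6.2
tcp_pos: [0.4911, -0.2561, 0.2718]
ee_rot: [[-0.055, -0.998, 0.0], [-0.998, 0.055, 0.0], [-0.0, -0.0, -1.0]]
wrist_force: [0.7, 0.5, -3.3]
gripper_width: 0.155
gripper_force: 30.0
```

Emit:
servo_tool(
  commands=[
    [[1, 0, 0, 0, 0, 0, 0], [1, 30, 0, 0, 0, 0, 0], [1, 60, 0, 0, 0, 0, 0], [1, 90, 0, 0, 0, 0, 0], [1, 120, 0, 0, 0, 0, 0]],
  ],
)

```text
time_s: 6.7
tcp_pos: [0.4841, -0.3765, 0.2685]
ee_rot: [[-0.055, -0.998, -0.002], [-0.998, 0.055, 0.002], [-0.002, 0.002, -1.0]]
wrist_force: [0.7, -0.2, -3.6]
gripper_width: 0.154
gripper_force: 30.0
```

Emit:
servo_tool(
  commands=[
    [[1, 30, 0, 0, 0, 0, 0], [1, 50, 0, 0, 0, 0, 0], [1, 65, 0, 0, 0, 0, 0], [1, 65, 0, 20, 0, 0, 0], [1, 65, 0, 40, 0, 0, 0]],
  ],
)

```text
time_s: 7.2
tcp_pos: [0.481, -0.4411, 0.2291]
ee_rot: [[-0.056, -0.998, 0.0], [-0.998, 0.056, 0.001], [-0.001, -0.0, -1.0]]
wrist_force: [0.3, -0.1, -3.1]
gripper_width: 0.156
gripper_force: 30.0
```

Emit:
servo_tool(
  commands=[
    [[1, 0, 0, 35, 0, 0, 0], [1, 0, 0, 60, 0, 0, 0], [1, 0, 0, 75, 0, 0, 0], [1, 0, 0, 84, 0, 0, 0], [1, 0, 0, 89, 0, 0, 0]],
  ],
)

```text
time_s: 7.7
tcp_pos: [0.4809, -0.4405, 0.1402]
ee_rot: [[-0.055, -0.998, -0.002], [-0.998, 0.055, 0.001], [-0.001, 0.002, -1.0]]
wrist_force: [0.2, -0.6, -3.6]
gripper_width: 0.157
gripper_force: 30.0
```

Emit:
servo_tool(
  commands=[
    [[1, 0, 0, 1, 0, 0, 0], [1, 0, 0, 2, 0, 0, 0], [1, 0, 0, 3, 0, 0, 0], [1, 0, 0, 4, 0, 0, 0], [1, 0, 0, 4, 0, 0, 0]],
  ],
)

```text
time_s: 8.2
tcp_pos: [0.4813, -0.4409, 0.1378]
ee_rot: [[-0.055, -0.998, 0.0], [-0.998, 0.055, -0.0], [0.0, -0.0, -1.0]]
wrist_force: [-0.2, -0.5, -4.1]
gripper_width: 0.157
gripper_force: 30.0
```

```bash
python3 - <<'E'
from h import *
st()
E
```

```text
t 8.2 tcp [ 0.4813 -0.4409  0.1378] 
R [[-0.055, -0.998, 0.0], [-0.998, 0.055, -0.0], [0.0, -0.0, -1.0]] F [-0.2 -0.5 -4.1] w 0.15721676359135828 gf 29.997163899242878 j [-28.3  29.   -2.7  -0.  -58.3  25.2]
```

Emit:
servo_tool(
  commands=[
    [[1, 0, 0, 1, 0, 0, 0], [1, 0, 0, 2, 0, 0, 0], [1, 0, 0, 2.5, 0, 0, 0], [0.6, 0, 0, 2.5, 0, 0, 0], [0.6, 0, 0, 2.5, 0, 0, 0]],
  ],
)

```text
time_s: 8.7
tcp_pos: [0.4817, -0.4414, 0.1357]
ee_rot: [[-0.055, -0.999, 0.001], [-0.999, 0.055, -0.001], [0.001, -0.002, -1.0]]
wrist_force: [0.1, 0.3, -0.1]
gripper_width: 0.259
gripper_force: 0.0
```

Emit:
servo_tool(
  commands=[
    [[0.6, 0, 0, 0, 0, 0, 0], [0.5, 0, 0, -10, 0, 0, 0], [0, 0, 0, -50, 0, 0, 0], [0, 0, 0, -100, 0, 0, 0], [0, 0, 0, -150, 0, 0, 0]],
  ],
)

```text
time_s: 9.2
tcp_pos: [0.4809, -0.441, 0.2872]
ee_rot: [[-0.055, -0.998, -0.001], [-0.998, 0.055, -0.0], [0.0, 0.0, -1.0]]
wrist_force: [1.3, 0.1, -0.0]
gripper_width: 0.679
gripper_force: 0.0
```

Emit:
servo_tool(
  commands=[
    [[0, -40, 0, -10, 0, 0, 0], [0, -80, 0, -20, 0, 0, 0], [0, -120, 0, -30, 0, 0, 0], [0, -120, 0, -30, 0, 0, 0], [0, -120, 0, -30, 0, 0, 0]],
  ],
)

```text
time_s: 9.7
tcp_pos: [0.4881, -0.3206, 0.3164]
ee_rot: [[-0.053, -0.999, 0.002], [-0.999, 0.053, -0.001], [0.001, -0.002, -1.0]]
wrist_force: [0.2, -0.7, 0.1]
gripper_width: 0.99
gripper_force: 0.0
```

```bash
python3 - <<'E'
from h import *
st(); cap("wrist","w2",scale=1.5)
E
```

```text
t 9.7 tcp [ 0.4881 -0.3206  0.3164] 
R [[-0.053, -0.999, 0.002], [-0.999, 0.053, -0.001], [0.001, -0.002, -1.0]] F [ 0.2 -0.7  0.1] w 0.9895885139721116 gf 0.0 j [-17.4  15.4   2.6   0.  -77.1  14.3]
```

View pics/w2.png

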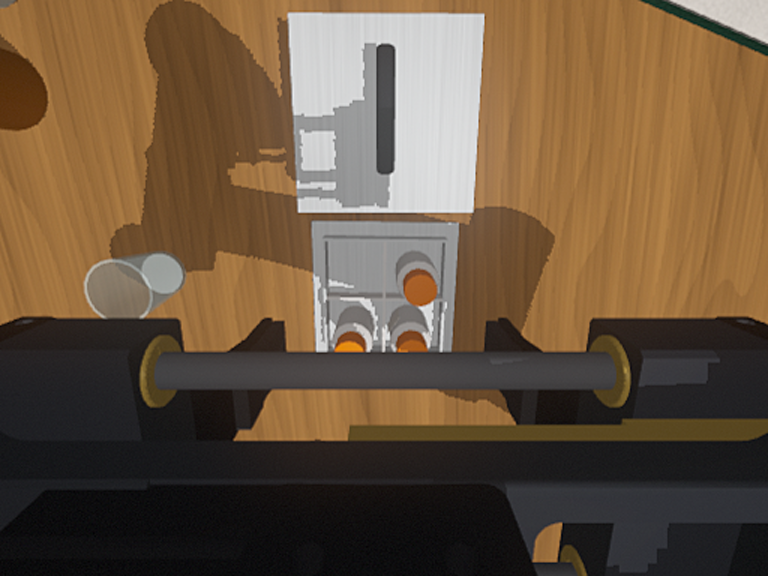

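The wrist view shows the cover standing clear of the tin and three bottles: a cap at (420,286), and two partly hidden at (350,348) and (412,342). I'm shifting +y for a full look.

Emit:
servo_tool(
  commands=[
    [[0, -40, 0, 0, 0, 0, 0], [0, -80, 0, 0, 0, 0, 0], [0, -90, 0, 0, 0, 0, 0], [0, -90, 0, 0, 0, 0, 0], [0, -90, 0, 0, 0, 0, 0]],
  ],
)

```text
time_s: 10.25
tcp_pos: [0.4928, -0.2323, 0.3147]
ee_rot: [[-0.056, -0.998, -0.001], [-0.998, 0.056, -0.0], [0.0, 0.001, -1.0]]
wrist_force: [0.5, -0.3, 0.4]
gripper_width: 0.999
gripper_force: 0.0
```

```bash
python3 - <<'E'
from h import *
st(); cap("wrist","w3",crop=(160,60,360,240),scale=4)
E
```

```text
t 10.25 tcp [ 0.4928 -0.2323  0.3147] 
R [[-0.056, -0.998, -0.001], [-0.998, 0.056, -0.0], [0.0, 0.001, -1.0]] F [ 0.5 -0.3  0.4] w 0.9988615719441855 gf 0.0 j [ -8.2  11.5  -2.8   0.  -75.7   5. ]
```

View pics/w3.png

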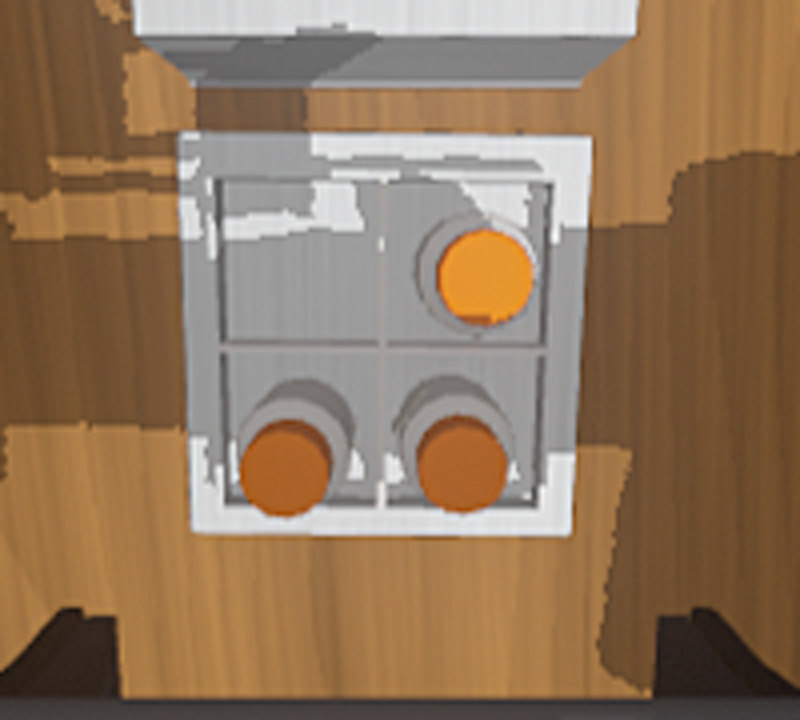

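Enlarged crop: cap tops are centred at (487,276), (286,471) and (464,468). The flange corners are (178,133), (592,137), (572,535) and (192,533), and the fourth cell (upper left) is empty. There are three bottles.

```bash
python3 - <<'E'
from h import *
f=lambda u,v,z: px2w("wrist",160+u/4,60+v/4,z)
for u,v in((487,276),(286,471),(464,468)):
    m=f(u,v,.106); e=f(u+46,v,.106); print("cap",np.round(m,4),"rad",np.linalg.norm(e-m))
c=[f(*p,.006) for p in((178,133),(592,137),(572,535),(192,533))]
print("tin",np.round(np.mean(c,0),4))
for i in range(4): e=c[(i+1)%4]-c[i]; print(np.linalg.norm(e),np.degrees(np.arctan2(e[1],e[0])))
E
```

```text
cap [ 0.4553 -0.2865  0.106 ] rad 0.015096416604608394
cap [ 0.5263 -0.2249  0.106 ] rad 0.01580765578337062
cap [ 0.4652 -0.2225  0.106 ] rad 0.015796009251064135
tin [ 0.4912 -0.2564  0.006 ]
0.1682186270343886 176.26332182218707
0.16813573017083622 86.54477734198834
0.1695082884370654 -3.5253186258610847
0.16875963661404284 -93.89372738891933
```

```bash
python3 - <<'E'
from h import *
go([.4553,-.2865,.087],-11.6)
E
```

```text
shift [ 56.   34.2 227.7] az 0.1459 j6 4.9
```

Emit:
servo_tool(
  commands=[
    [[0.4, 28, 17, 40, 0, 0, 0.14], [0.4, 56, 34, 80, 0, 0, 0.146], [0.4, 56, 34, 120, 0, 0, 0.146], [0.4, 56, 34, 150, 0, 0, 0.146], [0.4, 56, 34, 160, 0, 0, 0.146]],
  ],
)

```text
time_s: 10.8
tcp_pos: [0.4531, -0.2861, 0.1513]
ee_rot: [[-0.203, -0.979, -0.007], [-0.979, 0.203, 0.002], [-0.001, 0.007, -1.0]]
wrist_force: [-0.2, -0.4, 0.3]
gripper_width: 0.651
gripper_force: 0.0
```

```bash
python3 - <<'E'
from h import *
st(); go([.4553,-.2865,.087],-11.6); cap("wrist","w4",scale=1.5)
E
```

```text
t 10.8 tcp [ 0.4531 -0.2861  0.1513] 
R [[-0.203, -0.979, -0.007], [-0.979, 0.203, 0.002], [-0.001, 0.007, -1.0]] F [-0.2 -0.4  0.3] w 0.6511421635422393 gf 0.0 j [-14.9  18.  -18.5  -0.  -53.9   3.3]
shift [ 0.1 -2.7 64.3] az -0.0017 j6 3.3
```

View pics/w4.png

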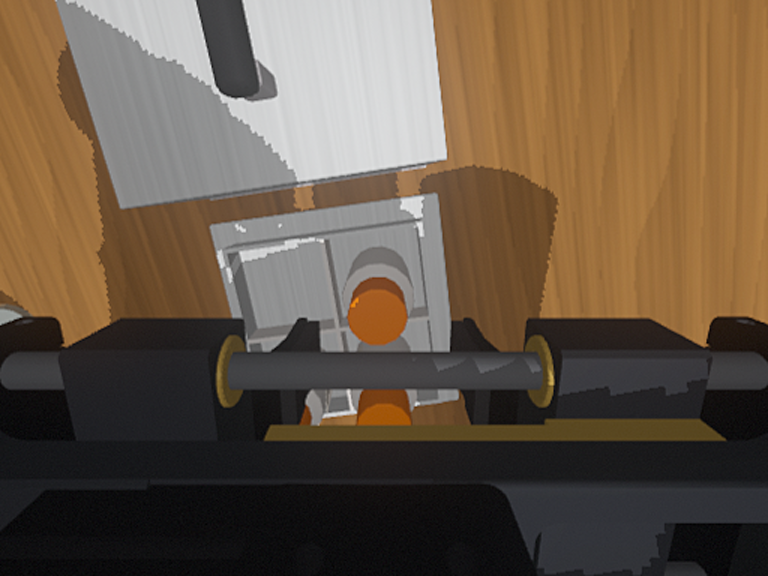

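Cap A is at (378,313), centred between the fingers. Descending.

Emit:
servo_tool(
  commands=[
    [[0.4, 0, 0, 20, 0, 0, 0], [0.4, 0, 0, 40, 0, 0, 0], [0.4, 0, 0, 55, 0, 0, 0], [0.4, 0, 0, 64, 0, 0, 0], [1, 0, 0, 67, 0, 0, 0]],
  ],
)

```text
time_s: 11.35
tcp_pos: [0.4564, -0.2857, 0.0883]
ee_rot: [[-0.2, -0.98, 0.001], [-0.98, 0.2, -0.001], [0.0, -0.001, -1.0]]
wrist_force: [-0.4, -0.5, -0.4]
gripper_width: 0.565
gripper_force: 0.0
```

Emit:
servo_tool(
  commands=[
    [[1, 0, 0, 0, 0, 0, 0], [1, 0, 0, 0, 0, 0, 0], [1, 0, 0, 0, 0, 0, 0], [1, 0, 0, 0, 0, 0, 0], [1, 0, 0, 0, 0, 0, 0]],
  ],
)

```text
time_s: 11.85
tcp_pos: [0.4566, -0.2856, 0.089]
ee_rot: [[-0.199, -0.98, 0.002], [-0.98, 0.199, -0.001], [0.001, -0.002, -1.0]]
wrist_force: [0.6, 0.0, 3.6]
gripper_width: 0.363
gripper_force: 30.0
```

```bash
python3 - <<'E'
from h import *
st(); u=px2w("wrist",252,210,.106);print(u)
E
```

```text
t 11.85 tcp [ 0.4566 -0.2856  0.089 ] 
R [[-0.199, -0.98, 0.002], [-0.98, 0.199, -0.001], [0.001, -0.002, -1.0]] F [0.6 0.  3.6] w 0.3633727494379806 gf 29.993728855624795 j [-14.7  22.4 -22.6   0.  -44.8   3.2]
[ 0.45498522 -0.28770005  0.106     ]
```

Emit:
servo_tool(
  commands=[
    [[1, 0, 0, -20, 0, 0, 0], [1, 0, 0, -60, 0, 0, 0], [1, 0, 0, -100, 0, 0, 0], [1, 0, 0, -140, 0, 0, 0], [1, 0, 0, -180, 0, 0, 0]],
  ],
)

```text
time_s: 12.35
tcp_pos: [0.4549, -0.2848, 0.2691]
ee_rot: [[-0.2, -0.98, -0.001], [-0.98, 0.2, 0.001], [-0.001, 0.001, -1.0]]
wrist_force: [2.0, -0.2, -2.0]
gripper_width: 0.356
gripper_force: 30.0
```

Emit:
servo_tool(
  commands=[
    [[1, -40, 1, 0, 0, 0, 0], [1, -80, 3, 0, 0, 0, 0], [1, -120, 4, 0, 0, 0, 0], [1, -160, 6, 0, 0, 0, 0], [1, -200, 7, 0, 0, 0, 0]],
  ],
)

```text
time_s: 12.85
tcp_pos: [0.488, -0.0863, 0.2676]
ee_rot: [[-0.2, -0.98, -0.001], [-0.98, 0.2, 0.0], [-0.0, 0.001, -1.0]]
wrist_force: [1.5, -0.9, -1.0]
gripper_width: 0.36
gripper_force: 30.0
```

Emit:
servo_tool(
  commands=[
    [[1, -40, 1, 0, 0, 0, 0], [1, -80, 3, 0, 0, 0, 0], [1, -120, 4, 0, 0, 0, 0], [1, -160, 6, 0, 0, 0, 0], [1, -200, 7, 0, 0, 0, 0]],
  ],
)

```text
time_s: 13.35
tcp_pos: [0.5211, 0.111, 0.2675]
ee_rot: [[-0.2, -0.98, -0.002], [-0.98, 0.2, -0.0], [0.0, 0.001, -1.0]]
wrist_force: [0.5, -0.1, -0.3]
gripper_width: 0.359
gripper_force: 30.0
```

Emit:
servo_tool(
  commands=[
    [[1, -50, 1, 0, 0, 0, 0], [1, -100, 3, 0, 0, 0, 0], [1, -140, 4, 0, 0, 0, 0], [1, -180, 6, 0, 0, 0, 0], [1, -218, 8, 0, 0, 0, 0]],
  ],
)

```text
time_s: 13.85
tcp_pos: [0.557, 0.3263, 0.267]
ee_rot: [[-0.199, -0.98, -0.002], [-0.98, 0.199, -0.001], [0.001, 0.002, -1.0]]
wrist_force: [0.5, -0.5, -1.8]
gripper_width: 0.361
gripper_force: 30.0
```

```bash
python3 - <<'E'
from h import *
st(); cap("wrist","w5",scale=1.5); cap("top","t5",crop=(100,130,300,280),scale=4)
E
```

```text
t 13.85 tcp [0.557  0.3263 0.267 ] 
R [[-0.199, -0.98, -0.002], [-0.98, 0.199, -0.001], [0.001, 0.002, -1.0]] F [ 0.5 -0.5 -1.8] w 0.36128045337083275 gf 29.994716341607273 j [ 44.7  23.    6.8  -0.  -73.9 -56.2]
```

View pics/w5.png

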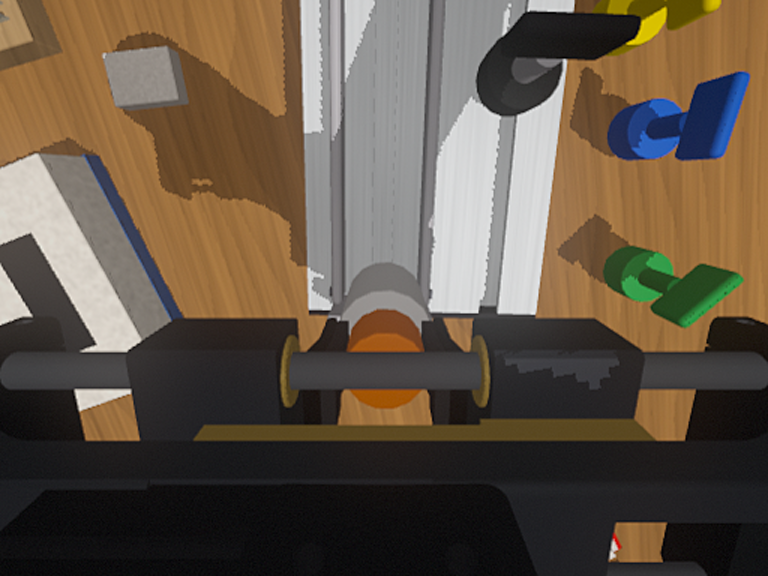

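Wrist view: bottle held. The channel's bars run at about x=340 and x=425 (row 200), and the stop is at (525,70). The end plate is hidden under the bottle. Checking the top crop.

View pics/t5.png

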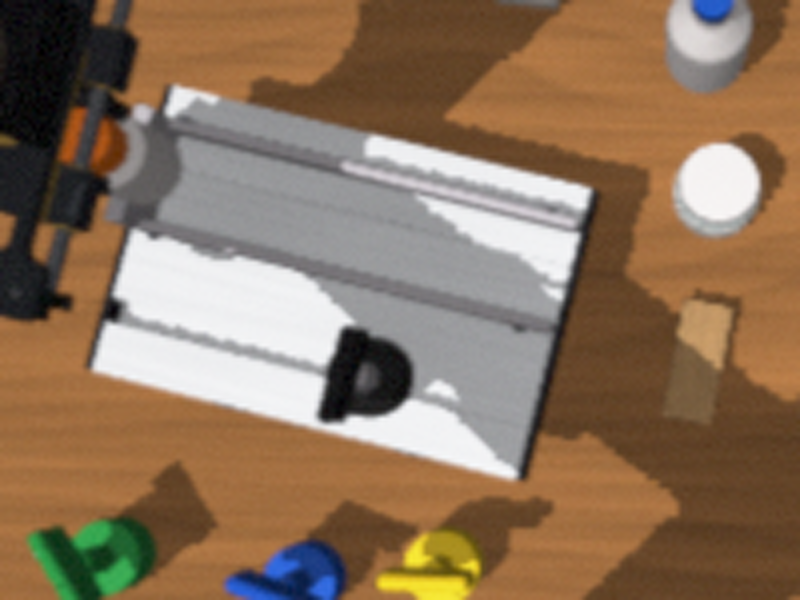

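Top crop: deck corners are (172,86), (593,188), (521,478) and (91,370). The stop's buffer is around (375,378).

```bash
python3 - <<'E'
from h import *
def rect(c,zname):
    c=np.array(c)[:,:2]; m=c.mean(0)
    ex=(c[0]-c[3])+(c[1]-c[2]); ey=(c[0]-c[1])+(c[3]-c[2])
    print(zname,"centre",np.round(m,4),"yaw x",np.degrees(np.arctan2(ex[1],ex[0])),"yaw y",np.degrees(np.arctan2(ey[1],ey[0]))-90,"size",np.linalg.norm(ex)/2,np.linalg.norm(ey)/2)
g=lambda u,v,z: px2w("top",100+u/4,130+v/4,z)
rect([g(*p,.1) for p in((172,86),(593,188),(521,478),(91,370))],"top")
f=lambda u,v,z: px2w("wrist",u/1.5,v/1.5,z)
for p in((308,308),(538,312)): print("wrist deck +y corners",np.round(f(*p,.1),4))
for v in(60,200):
    for u in((336,345,424,433) if v==200 else (333,343,430,443)): print(v,u,np.round(f(u,v,.13),4))
print("buffer top est", g(378,376,.134), "wrist", f(515,82,.134))
E
```

```text
top centre [0.5023 0.2309] yaw x -12.623460472102288 yaw y -12.585088297635153 size 0.18927892792340045 0.28284980327237114
wrist deck +y corners [0.6252 0.3482 0.1   ]
wrist deck +y corners [0.438  0.3899 0.1   ]
60 333 [0.56   0.1792 0.13  ]
60 343 [0.5536 0.1805 0.13  ]
60 430 [0.4984 0.1917 0.13  ]
60 443 [0.4902 0.1934 0.13  ]
200 336 [0.5784 0.2662 0.13  ]
200 345 [0.5722 0.2674 0.13  ]
200 424 [0.5178 0.2785 0.13  ]
200 433 [0.5116 0.2798 0.13  ]
buffer top est [0.44044603 0.19915293 0.134     ] wrist [0.44733346 0.2162177  0.134     ]
```

```bash
python3 - <<'E'
from h import *
go([.558,.324,.184],-12.5)
E
```

```text
shift [ 4.4 -1.9 81.6] az 0.0209 j6 -56.1
```

Emit:
servo_tool(
  commands=[
    [[1, 4, -2, 5, 0, 0, 0.02], [1, 4, -2, 30, 0, 0, 0.02], [1, 4, -2, 55, 0, 0, 0.02], [1, 4, -2, 72, 0, 0, 0.02], [1, 4, -2, 80, 0, 0, 0.02]],
  ],
)

```text
time_s: 14.45
tcp_pos: [0.5576, 0.3178, 0.1857]
ee_rot: [[-0.222, -0.975, -0.004], [-0.975, 0.222, -0.003], [0.004, 0.003, -1.0]]
wrist_force: [-0.7, -0.1, -0.9]
gripper_width: 0.36
gripper_force: 30.0
```

Emit:
servo_tool(
  commands=[
    [[1, 0, 0, 1, 0, 0, 0], [1, 0, 0, 1, 0, 0, 0], [1, 0, 0, 2, 0, 0, 0], [1, 0, 0, 2, 0, 0, 0], [1, 0, 0, 2, 0, 0, 0]],
  ],
)

```text
time_s: 14.95
tcp_pos: [0.5589, 0.3205, 0.1867]
ee_rot: [[-0.219, -0.976, 0.001], [-0.976, 0.219, 0.001], [-0.001, -0.001, -1.0]]
wrist_force: [0.0, -0.7, -1.1]
gripper_width: 0.363
gripper_force: 30.0
```

Emit:
servo_tool(
  commands=[
    [[1, 0, 0, 2, 0, 0, 0], [1, 0, 0, 3, 0, 0, 0], [1, 0, 0, 4, 0, 0, 0], [1, 0, 0, 4, 0, 0, 0], [1, 0, 0, 4, 0, 0, 0]],
  ],
)

```text
time_s: 15.45
tcp_pos: [0.5587, 0.3204, 0.182]
ee_rot: [[-0.219, -0.976, -0.0], [-0.976, 0.219, -0.0], [0.0, 0.0, -1.0]]
wrist_force: [-1.0, -0.5, -1.6]
gripper_width: 0.357
gripper_force: 30.0
```

Emit:
servo_tool(
  commands=[
    [[1, 0, 0, 1, 0, 0, 0], [1, 0, 0, 2, 0, 0, 0], [1, 0, 0, 2, 0, 0, 0], [1, 0, 0, 2, 0, 0, 0], [1, 0, 0, 2, 0, 0, 0]],
  ],
)

```text
time_s: 15.95
tcp_pos: [0.559, 0.3205, 0.181]
ee_rot: [[-0.219, -0.976, 0.001], [-0.976, 0.219, 0.001], [-0.001, -0.001, -1.0]]
wrist_force: [-2.0, -0.6, 5.1]
gripper_width: 0.36
gripper_force: 30.0
```

Emit:
servo_tool(
  commands=[
    [[0.4, 0, 0, 0, 0, 0, 0], [0.4, 0, 0, 0, 0, 0, 0], [0.4, 0, 0, 0, 0, 0, 0], [0.4, 0, 0, 0, 0, 0, 0], [0.4, 0, 0, -30, 0, 0, 0]],
  ],
)

```text
time_s: 16.45
tcp_pos: [0.5564, 0.3189, 0.2052]
ee_rot: [[-0.22, -0.975, -0.009], [-0.975, 0.22, -0.006], [0.008, 0.007, -1.0]]
wrist_force: [1.2, 0.8, -0.0]
gripper_width: 0.592
gripper_force: 0.0
```

Emit:
servo_tool(
  commands=[
    [[0.4, 0, 0, -40, 0, 0, 0], [0.4, 40, -2, -60, 0, 0, 0], [0.4, 80, -4, -60, 0, 0, 0], [0.4, 125, -6, -60, 0, 0, 0], [0.4, 170, -8, -60, 0, 0, 0]],
  ],
)

```text
time_s: 16.95
tcp_pos: [0.5287, 0.1514, 0.27]
ee_rot: [[-0.218, -0.976, 0.0], [-0.976, 0.218, 0.0], [-0.0, -0.0, -1.0]]
wrist_force: [0.4, -0.3, 0.1]
gripper_width: 0.599
gripper_force: 0.0
```

Emit:
servo_tool(
  commands=[
    [[0.4, 45, -2, 0, 0, 0, 0], [0.4, 90, -4, 0, 0, 0, 0], [0.4, 135, -6, 0, 0, 0, 0], [0.4, 180, -8, 0, 0, 0, 0], [0.4, 225, -10, 0, 0, 0, 0]],
  ],
)

```text
time_s: 17.45
tcp_pos: [0.489, -0.0706, 0.2701]
ee_rot: [[-0.219, -0.976, 0.0], [-0.976, 0.219, 0.0], [-0.0, -0.0, -1.0]]
wrist_force: [1.7, -0.9, 0.3]
gripper_width: 0.602
gripper_force: 0.0
```

Emit:
servo_tool(
  commands=[
    [[0.4, 45, -2, 10, 0, 0, 0], [0.4, 90, -4, 30, 0, 0, 0], [0.4, 135, -6, 60, 0, 0, 0], [0.4, 155, -9, 90, 0, 0, 0], [0.4, 155, -9, 100, 0, 0, 0]],
  ],
)

```text
time_s: 17.95
tcp_pos: [0.4618, -0.2241, 0.1665]
ee_rot: [[-0.224, -0.975, -0.006], [-0.975, 0.224, 0.002], [-0.0, 0.006, -1.0]]
wrist_force: [-0.3, 0.3, -1.2]
gripper_width: 0.602
gripper_force: 0.0
```

```bash
python3 - <<'E'
from h import *
st(); go([.4645,-.223,.088],-12.5); cap("wrist","w6",scale=1.5);cap("top","t6",scale=1.5)
E
```

```text
t 17.95 tcp [ 0.4618 -0.2241  0.1665] 
R [[-0.224, -0.975, -0.006], [-0.975, 0.224, 0.002], [-0.0, 0.006, -1.0]] F [-0.3  0.3 -1.2] w 0.60223224795418 gf 0.0 j [ -7.8  15.  -20.4  -0.1 -55.   -5.2]
shift [-1.6 -2.9 78.5] az -0.0079 j6 -5.2
```

View pics/t6.png

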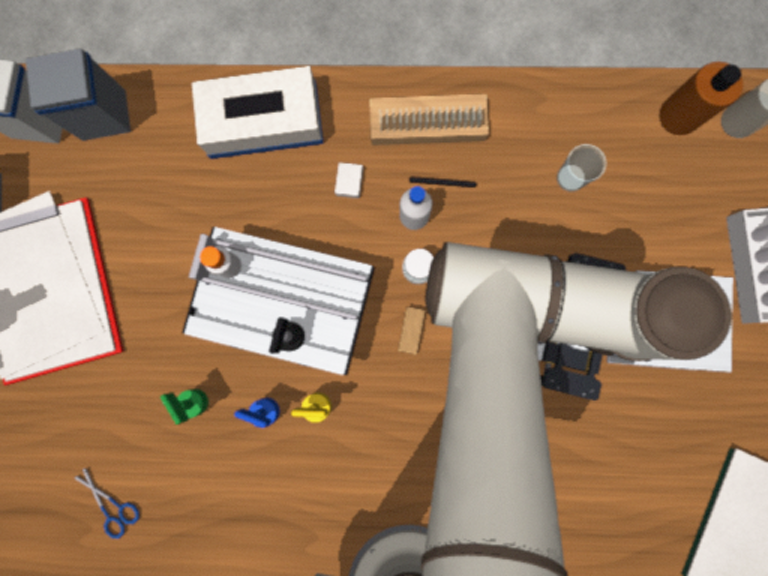

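Top view: bottle 1 stands upright in the channel at (215,260), and the stop is undisturbed.

Emit:
servo_tool(
  commands=[
    [[0.4, 0, -1, 10, 0, 0, 0], [0.4, 0, -1, 30, 0, 0, 0], [0.4, 0, -1, 55, 0, 0, 0], [0.4, 0, -1, 73, 0, 0, 0], [0.4, 0, -1, 81, 0, 0, 0]],
  ],
)

```text
time_s: 18.55
tcp_pos: [0.4657, -0.2213, 0.0884]
ee_rot: [[-0.217, -0.976, -0.0], [-0.976, 0.217, 0.0], [-0.0, 0.0, -1.0]]
wrist_force: [-0.9, -0.1, 0.6]
gripper_width: 0.598
gripper_force: 0.0
```

Emit:
servo_tool(
  commands=[
    [[1, 0, 0, 0, 0, 0, 0], [1, 0, 0, 0, 0, 0, 0], [1, 0, 0, 0, 0, 0, 0], [1, 0, 0, 0, 0, 0, 0], [1, 0, 0, 0, 0, 0, 0]],
  ],
)

```text
time_s: 19.05
tcp_pos: [0.4664, -0.2226, 0.0902]
ee_rot: [[-0.219, -0.976, 0.003], [-0.976, 0.219, -0.001], [0.0, -0.003, -1.0]]
wrist_force: [0.1, 0.5, 3.0]
gripper_width: 0.359
gripper_force: 30.0
```

```bash
python3 - <<'E'
from h import *
s=st(); p=np.array([.563,.347])-.0775*np.array([.2164,.9763]); print(p); T=[p[0],p[1],s["tcp_pos"][2]]; go(T,-12.5)
E
```

```text
t 19.05 tcp [ 0.4664 -0.2226  0.0902] 
R [[-0.219, -0.976, 0.003], [-0.976, 0.219, -0.001], [0.0, -0.003, -1.0]] F [0.1 0.5 3. ] w 0.3587341085532873 gf 30.00031193252653 j [ -7.5  20.5 -25.6   0.  -43.7  -5.2]
[0.546229   0.27133675]
shift [-4.994e+02  3.020e+01 -1.000e-01] az -0.0025 j6 -5.2
```

Emit:
servo_tool(
  commands=[
    [[1, 0, 0, -20, 0, 0, 0], [1, 0, 0, -60, 0, 0, 0], [1, 0, 0, -100, 0, 0, 0], [1, 0, 0, -140, 0, 0, 0], [1, 0, 0, -180, 0, 0, 0]],
  ],
)

```text
time_s: 19.55
tcp_pos: [0.4647, -0.2222, 0.2705]
ee_rot: [[-0.22, -0.976, -0.0], [-0.976, 0.22, 0.001], [-0.0, 0.001, -1.0]]
wrist_force: [1.1, 0.2, -1.6]
gripper_width: 0.36
gripper_force: 30.0
```

Emit:
servo_tool(
  commands=[
    [[1, -40, 2, 0, 0, 0, 0], [1, -80, 5, 0, 0, 0, 0], [1, -120, 7, 0, 0, 0, 0], [1, -160, 10, 0, 0, 0, 0], [1, -200, 12, 0, 0, 0, 0]],
  ],
)

```text
time_s: 20.05
tcp_pos: [0.497, -0.0232, 0.2689]
ee_rot: [[-0.22, -0.976, -0.0], [-0.976, 0.22, 0.0], [-0.0, 0.001, -1.0]]
wrist_force: [0.3, -1.1, -1.3]
gripper_width: 0.355
gripper_force: 30.0
```

Emit:
servo_tool(
  commands=[
    [[1, -40, 2, 0, 0, 0, 0], [1, -80, 5, 0, 0, 0, 0], [1, -120, 7, 0, 0, 0, 0], [1, -160, 10, 0, 0, 0, 0], [1, -200, 12, 0, 0, 0, 0]],
  ],
)

```text
time_s: 20.55
tcp_pos: [0.5292, 0.1746, 0.2687]
ee_rot: [[-0.219, -0.976, -0.001], [-0.976, 0.219, -0.0], [0.0, 0.001, -1.0]]
wrist_force: [0.6, -0.8, -0.5]
gripper_width: 0.36
gripper_force: 30.0
```

Emit:
servo_tool(
  commands=[
    [[1, -30, 2, 0, 0, 0, 0], [1, -60, 3, 0, 0, 0, 0], [1, -85, 5, 0, 0, 0, 0], [1, -99, 6, 0, 0, 0, 0], [1, -99, 6, 0, 0, 0, 0]],
  ],
)

```text
time_s: 21.05
tcp_pos: [0.5454, 0.2722, 0.2681]
ee_rot: [[-0.218, -0.976, -0.001], [-0.976, 0.218, -0.001], [0.001, 0.001, -1.0]]
wrist_force: [-0.2, -0.4, -1.4]
gripper_width: 0.361
gripper_force: 30.0
```

```bash
python3 - <<'E'
from h import *
s=st(); go([.5462,.2713,.185],-12.5)
E
```

```text
t 21.05 tcp [0.5454 0.2722 0.2681] 
R [[-0.218, -0.976, -0.001], [-0.976, 0.218, -0.001], [0.001, 0.001, -1.0]] F [-0.2 -0.4 -1.4] w 0.3610417984230658 gf 30.000122375786304 j [ 41.7  19.4   1.4  -0.  -72.1 -54.3]
shift [ 0.6 -1.1 83.1] az -0.0014 j6 -54.3
```

Emit:
servo_tool(
  commands=[
    [[1, 0, -1, 25, 0, 0, 0], [1, 0, -1, 50, 0, 0, 0], [1, 0, -1, 70, 0, 0, 0], [1, 0, -1, 80, 0, 0, 0], [1, 0, -1, 83, 0, 0, 0]],
  ],
)

```text
time_s: 21.55
tcp_pos: [0.5461, 0.2695, 0.1851]
ee_rot: [[-0.22, -0.975, -0.002], [-0.975, 0.22, -0.002], [0.002, 0.001, -1.0]]
wrist_force: [0.0, -0.1, -1.0]
gripper_width: 0.359
gripper_force: 30.0
```

Emit:
servo_tool(
  commands=[
    [[1, 0, 0, 1, 0, 0, 0], [1, 0, 0, 2, 0, 0, 0], [1, 0, 0, 2, 0, 0, 0], [1, 0, 0, 3, 0, 0, 0], [1, 0, 0, 3, 0, 0, 0]],
  ],
)

```text
time_s: 22.05
tcp_pos: [0.5466, 0.2709, 0.1833]
ee_rot: [[-0.219, -0.976, 0.0], [-0.976, 0.219, 0.0], [-0.0, -0.0, -1.0]]
wrist_force: [0.5, -0.3, -0.8]
gripper_width: 0.362
gripper_force: 30.0
```

```bash
python3 - <<'E'
from h import *
s=st(); go([.5462,.2713,.182],-12.5)
E
```

```text
t 22.05 tcp [0.5466 0.2709 0.1833] 
R [[-0.219, -0.976, 0.0], [-0.976, 0.219, 0.0], [-0.0, -0.0, -1.0]] F [ 0.5 -0.3 -0.8] w 0.36237751702489857 gf 29.999898886308074 j [ 41.5  22.8  -5.9  -0.  -61.3 -54.2]
shift [-0.3  0.5  1.3] az -0.0028 j6 -54.2
```

Emit:
servo_tool(
  commands=[
    [[1, 0, 0, 1.5, 0, 0, 0], [1, 0, 0, 2, 0, 0, 0], [0.4, 0, 0, 2, 0, 0, 0], [0.4, 0, 0, 2, 0, 0, 0], [0.4, 0, 0, 2, 0, 0, 0]],
  ],
)

```text
time_s: 22.55
tcp_pos: [0.5465, 0.2708, 0.1807]
ee_rot: [[-0.219, -0.976, -0.0], [-0.976, 0.219, -0.0], [0.0, 0.0, -1.0]]
wrist_force: [0.4, -0.2, 0.3]
gripper_width: 0.544
gripper_force: 0.0
```

Emit:
servo_tool(
  commands=[
    [[0.4, 0, 0, 0, 0, 0, 0], [0.4, 0, 0, -30, 0, 0, 0], [0.4, 10, -2, -70, 0, 0, 0], [0.4, 50, -9, -90, 0, 0, 0], [0.4, 95, -17, -90, 0, 0, 0]],
  ],
)

```text
time_s: 23.05
tcp_pos: [0.544, 0.175, 0.2747]
ee_rot: [[-0.216, -0.976, 0.007], [-0.976, 0.216, 0.003], [-0.005, -0.006, -1.0]]
wrist_force: [0.7, -0.3, -1.1]
gripper_width: 0.601
gripper_force: 0.0
```

Emit:
servo_tool(
  commands=[
    [[0.4, 45, -8, 0, 0, 0, 0], [0.4, 90, -16, 0, 0, 0, 0], [0.4, 135, -24, 0, 0, 0, 0], [0.4, 180, -32, 0, 0, 0, 0], [0.4, 225, -41, 0, 0, 0, 0]],
  ],
)

```text
time_s: 23.55
tcp_pos: [0.5325, -0.0558, 0.2712]
ee_rot: [[-0.219, -0.976, 0.0], [-0.976, 0.219, 0.0], [-0.0, -0.0, -1.0]]
wrist_force: [1.7, 0.1, 0.4]
gripper_width: 0.599
gripper_force: 0.0
```

Emit:
servo_tool(
  commands=[
    [[0.4, 45, -8, 5, 0, 0, 0], [0.4, 90, -16, 20, 0, 0, 0], [0.4, 135, -24, 50, 0, 0, 0], [0.4, 168, -31, 80, 0, 0, 0], [0.4, 168, -31, 95, 0, 0, 0]],
  ],
)

```text
time_s: 24.05
tcp_pos: [0.5243, -0.2282, 0.1725]
ee_rot: [[-0.225, -0.974, -0.005], [-0.974, 0.225, 0.001], [0.0, 0.005, -1.0]]
wrist_force: [-0.8, 0.9, -0.3]
gripper_width: 0.601
gripper_force: 0.0
```

```bash
python3 - <<'E'
from h import *
st(); go([.5263,-.2255,.088],-12.5)
E
```

```text
t 24.05 tcp [ 0.5243 -0.2282  0.1725] 
R [[-0.225, -0.974, -0.005], [-0.974, 0.225, 0.001], [0.0, 0.005, -1.0]] F [-0.8  0.9 -0.3] w 0.6013682754752365 gf 0.0 j [ -7.3  20.  -12.   -0.  -58.3  -5.7]
shift [-3.1 -1.8 84.5] az -0.0086 j6 -5.7
```

Emit:
servo_tool(
  commands=[
    [[0.4, -1, 2, 10, 0, 0, 0], [0.4, -1, 2, 35, 0, 0, 0], [0.4, -1, 2, 60, 0, 0, 0], [0.4, -1, 2, 78, 0, 0, 0], [0.4, -1, 2, 86, 0, 0, 0]],
  ],
)

```text
time_s: 24.55
tcp_pos: [0.5242, -0.2224, 0.0888]
ee_rot: [[-0.218, -0.976, -0.002], [-0.976, 0.218, 0.0], [0.0, 0.002, -1.0]]
wrist_force: [-0.1, -0.4, -0.1]
gripper_width: 0.599
gripper_force: 0.0
```

Emit:
servo_tool(
  commands=[
    [[1, 0, 0, 0, 0, 0, 0], [1, 0, 0, 0, 0, 0, 0], [1, 0, 0, 0, 0, 0, 0], [1, 0, 0, 0, 0, 0, 0], [1, 0, 0, 0, 0, 0, 0]],
  ],
)

```text
time_s: 25.05
tcp_pos: [0.5257, -0.2236, 0.0913]
ee_rot: [[-0.219, -0.976, 0.003], [-0.976, 0.219, -0.001], [0.0, -0.003, -1.0]]
wrist_force: [1.0, -0.2, 3.5]
gripper_width: 0.362
gripper_force: 29.7
```

```bash
python3 - <<'E'
from h import *
s=st(); p=np.array([.563,.347])-.125*np.array([.2164,.9763]); print(p); T=[p[0],p[1],s["tcp_pos"][2]]; go(T,-12.5)
E
```

```text
t 25.05 tcp [ 0.5257 -0.2236  0.0913] 
R [[-0.219, -0.976, 0.003], [-0.976, 0.219, -0.001], [0.0, -0.003, -1.0]] F [ 1.  -0.2  3.5] w 0.3616235877019456 gf 29.742115146036667 j [ -6.8  24.9 -17.9   0.  -47.1  -5.9]
[0.53595   0.2249625]
shift [-4.40e+02  8.82e+01 -3.00e-01] az -0.0025 j6 -5.9
```

Emit:
servo_tool(
  commands=[
    [[1, 0, 0, -20, 0, 0, 0], [1, 0, 0, -60, 0, 0, 0], [1, 0, 0, -100, 0, 0, 0], [1, 0, 0, -140, 0, 0, 0], [1, 0, 0, -180, 0, 0, 0]],
  ],
)

```text
time_s: 25.55
tcp_pos: [0.5239, -0.2232, 0.2714]
ee_rot: [[-0.219, -0.976, -0.001], [-0.976, 0.219, 0.001], [-0.0, 0.001, -1.0]]
wrist_force: [0.1, -0.6, -1.1]
gripper_width: 0.36
gripper_force: 29.8
```

Emit:
servo_tool(
  commands=[
    [[1, -40, 8, 0, 0, 0, 0], [1, -80, 16, 0, 0, 0, 0], [1, -120, 24, 0, 0, 0, 0], [1, -160, 32, 0, 0, 0, 0], [1, -200, 40, 0, 0, 0, 0]],
  ],
)

```text
time_s: 26.05
tcp_pos: [0.5287, -0.0181, 0.2698]
ee_rot: [[-0.22, -0.976, -0.001], [-0.976, 0.22, 0.0], [-0.0, 0.001, -1.0]]
wrist_force: [0.0, -0.3, -1.5]
gripper_width: 0.361
gripper_force: 29.8
```

Emit:
servo_tool(
  commands=[
    [[1, -40, 8, 0, 0, 0, 0], [1, -80, 16, 0, 0, 0, 0], [1, -120, 24, 0, 0, 0, 0], [1, -160, 32, 0, 0, 0, 0], [1, -200, 40, 0, 0, 0, 0]],
  ],
)

```text
time_s: 26.55
tcp_pos: [0.5335, 0.1859, 0.2698]
ee_rot: [[-0.219, -0.976, -0.001], [-0.976, 0.219, -0.0], [0.0, 0.001, -1.0]]
wrist_force: [1.4, 0.2, -0.4]
gripper_width: 0.361
gripper_force: 29.8
```

Emit:
servo_tool(
  commands=[
    [[1, -25, 5, 0, 0, 0, 0], [1, -40, 8, 0, 0, 0, 0], [1, -40, 8, 20, 0, 0, 0], [1, -40, 8, 40, 0, 0, 0], [1, -40, 8, 60, 0, 0, 0]],
  ],
)

```text
time_s: 27.05
tcp_pos: [0.5349, 0.2246, 0.2092]
ee_rot: [[-0.22, -0.976, -0.001], [-0.976, 0.22, -0.0], [0.0, 0.001, -1.0]]
wrist_force: [-0.5, 0.2, -1.3]
gripper_width: 0.361
gripper_force: 29.7
```

```bash
python3 - <<'E'
from h import *
s=st(); go([.536,.225,.183],-12.5)
E
```

```text
t 27.05 tcp [0.5349 0.2246 0.2092] 
R [[-0.22, -0.976, -0.001], [-0.976, 0.22, -0.0], [0.0, 0.001, -1.0]] F [-0.5  0.2 -1.3] w 0.36145638558948484 gf 29.74992782488698 j [ 38.8  18.8  -8.1  -0.  -63.2 -51.4]
shift [-0.6 -1.  26.2] az -0.0035 j6 -51.4
```

Emit:
servo_tool(
  commands=[
    [[1, 0, -0.5, 10, 0, 0, 0], [1, 0, -0.5, 19, 0, 0, 0], [1, 0, -0.5, 24, 0, 0, 0], [1, 0, -0.5, 26, 0, 0, 0], [1, 0, -0.5, 26, 0, 0, 0]],
  ],
)

```text
time_s: 27.55
tcp_pos: [0.536, 0.2251, 0.1844]
ee_rot: [[-0.219, -0.976, 0.001], [-0.976, 0.219, 0.0], [-0.0, -0.0, -1.0]]
wrist_force: [0.4, 0.2, -0.1]
gripper_width: 0.358
gripper_force: 29.8
```

Emit:
servo_tool(
  commands=[
    [[1, 0, 0, 0.5, 0, 0, 0], [1, 0, 0, 1, 0, 0, 0], [1, 0, 0, 1.5, 0, 0, 0], [1, 0, 0, 1.5, 0, 0, 0], [1, 0, 0, 1.5, 0, 0, 0]],
  ],
)

```text
time_s: 28.05
tcp_pos: [0.5361, 0.2253, 0.1833]
ee_rot: [[-0.219, -0.976, 0.001], [-0.976, 0.219, 0.001], [-0.001, -0.001, -1.0]]
wrist_force: [0.2, 0.2, 2.2]
gripper_width: 0.36
gripper_force: 29.7
```

Emit:
servo_tool(
  commands=[
    [[0.4, 0, 0, 0, 0, 0, 0], [0.4, 0, 0, 0, 0, 0, 0], [0.4, 0, 0, 0, 0, 0, 0], [0.4, 0, 0, 0, 0, 0, 0], [0.4, 0, 0, -30, 0, 0, 0]],
  ],
)

```text
time_s: 28.55
tcp_pos: [0.5333, 0.2238, 0.2084]
ee_rot: [[-0.22, -0.975, -0.009], [-0.975, 0.22, -0.005], [0.007, 0.008, -1.0]]
wrist_force: [-0.1, -0.1, -0.0]
gripper_width: 0.593
gripper_force: 0.0
```

Emit:
servo_tool(
  commands=[
    [[0.4, 0, 0, -45, 0, 0, 0], [0.4, 0, 0, -90, 0, 0, 0], [0.4, 10, 30, -130, 0, 0, -0.14], [0.4, 20, 65, -145, 0, 0, -0.28], [0.4, 30, 105, -145, 0, 0, -0.42]],
  ],
)

```text
time_s: 29.05
tcp_pos: [0.427, 0.2192, 0.3603]
ee_rot: [[0.202, -0.979, 0.005], [-0.979, -0.202, 0.004], [-0.003, -0.005, -1.0]]
wrist_force: [-0.8, 0.1, -0.5]
gripper_width: 0.598
gripper_force: 0.0
```

Emit:
servo_tool(
  commands=[
    [[0.4, 0, 0, 0, 0, 0, -0.14], [0.4, 0, 0, 0, 0, 0, -0.28], [0.4, 0, 0, 0, 0, 0, -0.42], [0.4, 0, 0, 0, 0, 0, -0.56], [0.4, 0, 0, 0, 0, 0, -0.7]],
  ],
)

```text
time_s: 29.55
tcp_pos: [0.4266, 0.2187, 0.3575]
ee_rot: [[0.786, -0.618, -0.0], [-0.618, -0.786, 0.0], [-0.0, 0.0, -1.0]]
wrist_force: [0.2, -0.0, 0.5]
gripper_width: 0.597
gripper_force: 0.0
```

Emit:
servo_tool(
  commands=[
    [[0.4, 0, 0, 0, 0, 0, -0.14], [0.4, 0, 0, 0, 0, 0, -0.28], [0.4, 0, 0, 0, 0, 0, -0.42], [0.4, 0, 0, 0, 0, 0, -0.45], [0.4, 0, 0, 0, 0, 0, -0.45]],
  ],
)

```text
time_s: 30.05
tcp_pos: [0.4267, 0.2188, 0.3575]
ee_rot: [[0.975, -0.222, -0.0], [-0.222, -0.975, -0.0], [-0.0, 0.0, -1.0]]
wrist_force: [-0.0, 0.5, -0.1]
gripper_width: 0.602
gripper_force: 0.0
```

```bash
python3 - <<'E'
from h import *
st(); cap("wrist","w7",scale=1.5); cap("top","t7",crop=(100,130,300,280),scale=4);cap("side","s7",crop=(160,150,360,300),scale=4)
E
```

```text
t 30.05 tcp [0.4267 0.2188 0.3575] 
R [[0.975, -0.222, -0.0], [-0.222, -0.975, -0.0], [-0.0, 0.0, -1.0]] F [-0.   0.5 -0.1] w 0.6020293358678254 gf 0.0 j [ 46.6   3.7  -6.   -0.  -80.3  30.6]
```

View pics/w7.png

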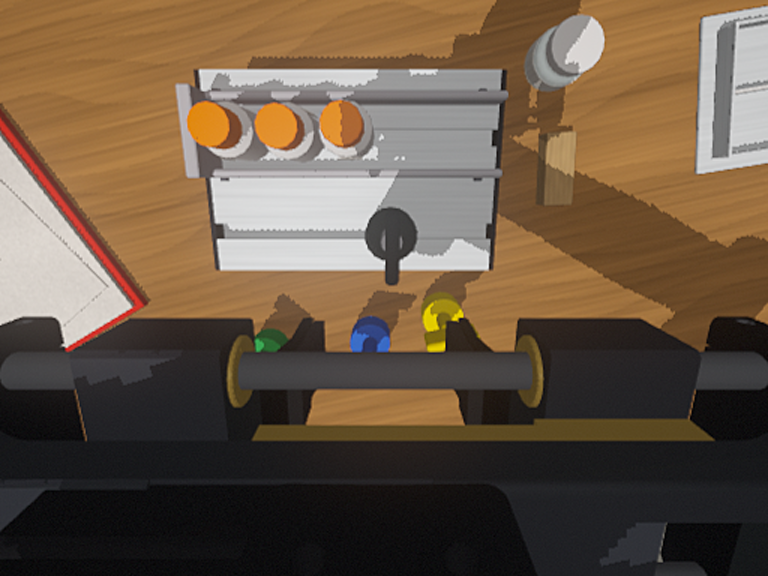

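Wrist view: three bottles upright in the channel (caps at 215, 278 and 341, row ~125). The stop's buffer is at (391,234) with its wing squared up, and the channel's open end is at (500,135).

```bash
python3 - <<'E'
from h import *
f=lambda u,v,z: px2w("wrist",u/1.5,v/1.5,z)[:2]
c=np.array([f(*p,.1) for p in((197,70),(506,70),(492,270),(217,270))]); m=c.mean(0)
ex=(c[0]-c[3])+(c[1]-c[2]); ey=(c[0]-c[1])+(c[3]-c[2])
print("deck",m,np.degrees(np.arctan2(ex[1],ex[0])),np.degrees(np.arctan2(ey[1],ey[0]))-90,np.linalg.norm(ex)/2,np.linalg.norm(ey)/2)
th=np.radians(-12.5); X=np.array([np.cos(th),np.sin(th)]); Y=np.array([-X[1],X[0]]); S=np.array([.5022,.2313])
L=lambda p:np.round(np.array([(p-S)@X,(p-S)@Y]),4)
print("buffer",L(f(391.5,234,.13)),"at .134/.100 avg",L(f(391.5,234,.117)))
print("wing end",L(f(392,283,.212)),"plate inner top",L(f(190,90,.155)),L(f(197,172,.155)))
print("caps",[L(f(u,v,.198)) for u,v in((208,124),(277,126),(342,124))])
for v,z in((97,.13),(173,.13)): print("bars",L(f(250,v,z)),L(f(480,v,z)))
K=S-.055*X; print("front slot dir",K)
E
```

```text
deck [0.50073835 0.23221911] -13.07229075794292 -12.830650158182436 0.18941664246742299 0.2860724440275812
buffer [-0.0548 -0.0366] at .134/.100 avg [-0.0566 -0.0368]
wing end [-0.081  -0.0355] plate inner top [0.0662 0.1266] [0.0023 0.1288]
caps [array([0.0351, 0.0974]), array([0.0335, 0.0475]), array([0.0345, 0.0004])]
bars [0.0652 0.0862] [ 0.0641 -0.1136]
bars [0.0015 0.092 ] [ 0.0003 -0.1171]
front slot dir [0.44850372 0.24320418]
```

View pics/t7.png

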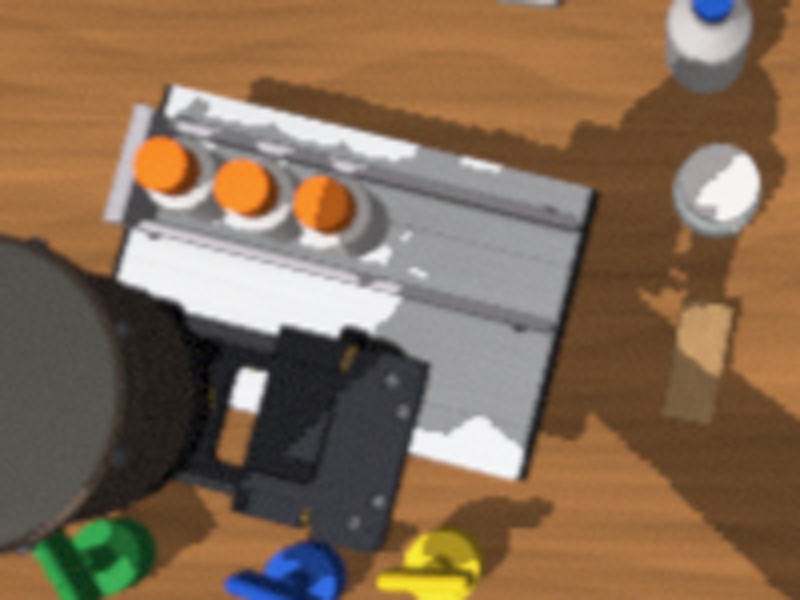

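```bash
python3 - <<'E'
from h import *
go([.4406,.2076,.183],-12.6+90)
E
```

```text
shift [ 16.    7.9 174.5] az -0.0034 j6 30.6
```

Emit:
servo_tool(
  commands=[
    [[0.4, 8, 4, 40, 0, 0, 0], [0.4, 16, 8, 75, 0, 0, 0], [0.4, 16, 8, 100, 0, 0, 0], [0.4, 16, 8, 110, 0, 0, 0], [0.4, 16, 8, 110, 0, 0, 0]],
  ],
)

```text
time_s: 30.7
tcp_pos: [0.4403, 0.2072, 0.2466]
ee_rot: [[0.975, -0.221, -0.002], [-0.221, -0.975, -0.002], [-0.001, 0.002, -1.0]]
wrist_force: [0.4, 0.2, 0.1]
gripper_width: 0.606
gripper_force: 0.0
```

```bash
python3 - <<'E'
from h import *
st(); cap("wrist","w8",scale=1.5); go([.4406,.2076,.183],-12.6+90)
E
```

```text
t 30.7 tcp [0.4403 0.2072 0.2466] 
R [[0.975, -0.221, -0.002], [-0.221, -0.975, -0.002], [-0.001, 0.002, -1.0]] F [0.4 0.2 0.1] w 0.6056059072105237 gf 0.0 j [ 44.4   7.9 -17.    0.  -65.2  32.9]
shift [-0.4  0.2 65.1] az -0.0019 j6 32.9
```

View pics/w8.png

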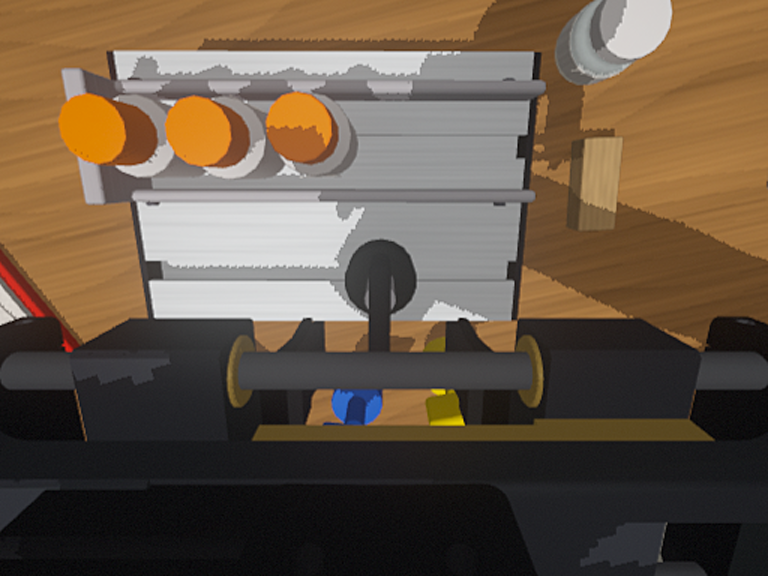

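Wing (x=380) lies midway between the fingers (305–460), and the front slot shows at row ~273. Descend and grip.

Emit:
servo_tool(
  commands=[
    [[0.4, 0, 0, 20, 0, 0, 0], [0.4, 0, 0, 40, 0, 0, 0], [0.4, 0, 0, 55, 0, 0, 0], [0.4, 0, 0, 63, 0, 0, 0], [0.4, 0, 0, 65, 0, 0, 0]],
  ],
)

```text
time_s: 31.25
tcp_pos: [0.441, 0.2079, 0.1831]
ee_rot: [[0.976, -0.22, 0.001], [-0.22, -0.976, 0.001], [0.001, -0.001, -1.0]]
wrist_force: [0.5, -0.2, -0.2]
gripper_width: 0.601
gripper_force: 0.0
```

Emit:
servo_tool(
  commands=[
    [[1, 0, 0, 0, 0, 0, 0], [1, 0, 0, 0, 0, 0, 0], [1, 0, 0, 0, 0, 0, 0], [1, 0, 0, 0, 0, 0, 0], [1, 0, 0, 0, 0, 0, 0]],
  ],
)

```text
time_s: 31.75
tcp_pos: [0.4408, 0.2077, 0.1829]
ee_rot: [[0.975, -0.22, 0.001], [-0.22, -0.975, 0.001], [0.001, -0.001, -1.0]]
wrist_force: [0.5, 0.2, 1.2]
gripper_width: 0.229
gripper_force: 0.5
```

Emit:
servo_tool(
  commands=[
    [[1, 0, 0, 0, 0, 0, 0], [1, 0, 0, 0, 0, 0, 0], [1, 0, 0, 0, 0, 0, 0], [1, 0, 0, 0, 0, 0, 0], [1, 0, 0, 0, 0, 0, 0]],
  ],
)

```text
time_s: 32.25
tcp_pos: [0.4409, 0.2079, 0.1828]
ee_rot: [[0.976, -0.22, 0.001], [-0.22, -0.976, 0.001], [0.001, -0.001, -1.0]]
wrist_force: [1.2, 1.9, 1.8]
gripper_width: 0.174
gripper_force: 30.0
```

```bash
python3 - <<'E'
from h import *
st()
E
```

```text
t 32.25 tcp [0.4409 0.2079 0.1828] 
R [[0.976, -0.22, 0.001], [-0.22, -0.976, 0.001], [0.001, -0.001, -1.0]] F [1.2 1.9 1.8] w 0.17384951947906827 gf 30.018166601657867 j [ 44.4  11.3 -22.8   0.  -55.9  32.9]
```

Emit:
servo_tool(
  commands=[
    [[1, 0, 0, 0, 0, 0, 0], [1, 0, 0, 0, 0, 0, 0], [1, 0, 0, 0, 0, 0, 0], [1, 0, 0, 0, 0, 0, 0], [1, 0, 0, 0, 0, 0, 0]],
  ],
)

```text
time_s: 32.75
tcp_pos: [0.4409, 0.2078, 0.1828]
ee_rot: [[0.976, -0.22, 0.001], [-0.22, -0.976, 0.001], [0.001, -0.001, -1.0]]
wrist_force: [0.4, 2.4, 3.8]
gripper_width: 0.175
gripper_force: 30.0
```

```bash
python3 - <<'E'
from h import *
s=st(); print(s["moment"])
E
```

```text
t 32.75 tcp [0.4409 0.2078 0.1828] 
R [[0.976, -0.22, 0.001], [-0.22, -0.976, 0.001], [0.001, -0.001, -1.0]] F [0.4 2.4 3.8] w 0.17540298419968514 gf 30.036639869213104 j [ 44.4  11.3 -22.8   0.  -55.9  32.9]
[ 0.61404039 -0.10824876 -0.02363112]
```

Emit:
servo_tool(
  commands=[
    [[0.65, 0, 0, 0, 0, 0, 0], [0.65, 0, 0, 0, 0, 0, 0], [0.65, 0, 0, -4, 0, 0, 0], [0.65, 0, 0, -7, 0, 0, 0], [0.65, 0, 0, -7, 0, 0, 0]],
  ],
)

```text
time_s: 33.25
tcp_pos: [0.4405, 0.2073, 0.1897]
ee_rot: [[0.975, -0.22, -0.0], [-0.22, -0.975, -0.0], [-0.0, 0.0, -1.0]]
wrist_force: [-0.2, -0.8, 0.2]
gripper_width: 0.348
gripper_force: 0.0
```

Emit:
servo_tool(
  commands=[
    [[1, 0, 0, 0, 0, 0, 0], [1, 0, 0, 0, 0, 0, 0], [1, 0, 0, 0, 0, 0, 0], [1, 0, 0, 0, 0, 0, 0], [1, 0, 0, 0, 0, 0, 0]],
  ],
)

```text
time_s: 33.75
tcp_pos: [0.4403, 0.2074, 0.1892]
ee_rot: [[0.975, -0.22, -0.001], [-0.22, -0.975, -0.0], [-0.001, 0.001, -1.0]]
wrist_force: [-0.2, 0.1, -1.7]
gripper_width: 0.126
gripper_force: 30.0
```

```bash
python3 - <<'E'
from h import *
s=st(); print(s["moment"])
E
```

```text
t 33.75 tcp [0.4403 0.2074 0.1892] 
R [[0.975, -0.22, -0.001], [-0.22, -0.975, -0.0], [-0.001, 0.001, -1.0]] F [-0.2  0.1 -1.7] w 0.12550718686422116 gf 29.954273781040683 j [ 44.4  10.9 -22.2  -0.  -56.9  32.9]
[0.06182001 0.05088356 0.02376577]
```

Emit:
servo_tool(
  commands=[
    [[1, 0, 0, -4, 0, 0, 0], [1, 0, 0, -8, 0, 0, 0], [1, 0, 0, -12, 0, 0, 0], [1, 0, 0, -16, 0, 0, 0], [1, 0, 0, -20, 0, 0, 0]],
  ],
)

```text
time_s: 34.25
tcp_pos: [0.4406, 0.2075, 0.21]
ee_rot: [[0.975, -0.22, 0.0], [-0.22, -0.975, 0.0], [0.0, -0.0, -1.0]]
wrist_force: [-0.4, 0.8, -2.1]
gripper_width: 0.122
gripper_force: 30.0
```

```bash
python3 - <<'E'
from h import *
s=st(); print(s["moment"])
E
```

```text
t 34.25 tcp [0.4406 0.2075 0.21  ] 
R [[0.975, -0.22, 0.0], [-0.22, -0.975, 0.0], [0.0, -0.0, -1.0]] F [-0.4  0.8 -2.1] w 0.12223198397029614 gf 29.954088844824582 j [ 44.4   9.7 -20.5  -0.  -59.8  32.9]
[-0.03736248  0.00388044  0.00289858]
```

Emit:
servo_tool(
  commands=[
    [[1, 0, 0, -20, 0, 0, 0], [1, 0, 0, -45, 0, 0, 0], [1, 20, 15, -45, 0, 0, 0], [1, 45, 34, -45, 0, 0, 0], [1, 70, 53, -45, 0, 0, 0]],
  ],
)

```text
time_s: 34.75
tcp_pos: [0.4977, 0.1399, 0.2551]
ee_rot: [[0.976, -0.219, 0.001], [-0.219, -0.976, 0.001], [0.001, -0.001, -1.0]]
wrist_force: [-0.1, 0.1, -2.3]
gripper_width: 0.127
gripper_force: 30.0
```

Emit:
servo_tool(
  commands=[
    [[1, 12, 9, 0, 0, 0, 0], [1, 20, 15, 0, 0, 0, 0], [1, 20, 15, 0, 0, 0, 0], [1, 20, 15, 0, 0, 0, 0], [1, 20, 15, 0, 0, 0, 0]],
  ],
)

```text
time_s: 35.25
tcp_pos: [0.513, 0.1219, 0.2546]
ee_rot: [[0.976, -0.219, -0.0], [-0.219, -0.976, 0.0], [-0.0, -0.0, -1.0]]
wrist_force: [0.2, 0.2, -2.2]
gripper_width: 0.124
gripper_force: 30.0
```

```bash
python3 - <<'E'
from h import *
s=st(); cap("wrist","w9",scale=1.5); cap("side","s9",scale=3,crop=(190,140,330,280)); go([.5137,.1212,.254],-12.6+90)
E
```

```text
t 35.25 tcp [0.513  0.1219 0.2546] 
R [[0.976, -0.219, -0.0], [-0.219, -0.976, 0.0], [-0.0, -0.0, -1.0]] F [ 0.2  0.2 -2.2] w 0.12418952656361237 gf 29.965464770793915 j [ 31.   11.6 -11.2  -0.  -67.1  46.3]
shift [0.8 0.6 0.7] az -0.0007 j6 46.4
```

Emit:
servo_tool(
  commands=[
    [[1, 0.5, 0, 15, 0, 0, 0], [1, 0.5, 0, 28, 0, 0, 0], [1, 0.5, 0, 38, 0, 0, 0], [1, 0.5, 0, 43, 0, 0, 0], [1, 0.5, 0, 45, 0, 0, 0]],
  ],
)

```text
time_s: 35.85
tcp_pos: [0.5138, 0.1214, 0.2092]
ee_rot: [[0.976, -0.22, -0.001], [-0.22, -0.976, -0.0], [-0.0, 0.001, -1.0]]
wrist_force: [-0.8, 0.1, -3.3]
gripper_width: 0.125
gripper_force: 30.0
```

Emit:
servo_tool(
  commands=[
    [[1, 0, 0, 2, 0, 0, 0], [1, 0, 0, 4, 0, 0, 0], [1, 0, 0, 6, 0, 0, 0], [1, 0, 0, 8, 0, 0, 0], [1, 0, 0, 8, 0, 0, 0]],
  ],
)

```text
time_s: 36.35
tcp_pos: [0.5138, 0.1212, 0.2013]
ee_rot: [[0.975, -0.22, -0.0], [-0.22, -0.975, -0.0], [-0.0, 0.0, -1.0]]
wrist_force: [-1.6, -0.7, -1.5]
gripper_width: 0.121
gripper_force: 30.0
```

Emit:
servo_tool(
  commands=[
    [[1, 0, 0, 3, 0, 0, 0], [1, 0, 0, 6, 0, 0, 0], [1, 0, 0, 9, 0, 0, 0], [1, 0, 0, 11, 0, 0, 0], [1, 0, 0, 11, 0, 0, 0]],
  ],
)

```text
time_s: 36.85
tcp_pos: [0.5137, 0.1212, 0.1901]
ee_rot: [[0.975, -0.22, -0.001], [-0.22, -0.975, -0.0], [-0.001, 0.001, -1.0]]
wrist_force: [-0.4, 0.1, -3.1]
gripper_width: 0.121
gripper_force: 30.0
```

Emit:
servo_tool(
  commands=[
    [[1, 0, 0, 0.5, 0, 0, 0], [1, 0, 0, 1, 0, 0, 0], [1, 0, 0, 1, 0, 0, 0], [1, 0, 0, 1, 0, 0, 0], [1, 0, 0, 1, 0, 0, 0]],
  ],
)

```text
time_s: 37.35
tcp_pos: [0.514, 0.1213, 0.1896]
ee_rot: [[0.976, -0.22, 0.0], [-0.22, -0.976, 0.0], [0.0, -0.0, -1.0]]
wrist_force: [0.3, -0.1, -2.3]
gripper_width: 0.122
gripper_force: 30.0
```

```bash
python3 - <<'E'
from h import *
s=st(); print(s["moment"])
E
```

```text
t 37.35 tcp [0.514  0.1213 0.1896] 
R [[0.976, -0.22, 0.0], [-0.22, -0.976, 0.0], [0.0, -0.0, -1.0]] F [ 0.3 -0.1 -2.3] w 0.12171734815295693 gf 29.965402430389076 j [ 30.9  14.8 -16.9  -0.  -58.3  46.4]
[-0.01492395 -0.00191172  0.01192837]
```

Emit:
servo_tool(
  commands=[
    [[1, 0, -5, 0.5, 0, 0, 0], [1, 0, -15, 0.5, 0, 0, 0], [1, 0, -27, 0.5, 0, 0, 0], [1, 0, -38, 0.5, 0, 0, 0], [1, 0, -45, 0.5, 0, 0, 0]],
  ],
)

```text
time_s: 37.85
tcp_pos: [0.5243, 0.1664, 0.1892]
ee_rot: [[0.976, -0.219, 0.0], [-0.219, -0.976, -0.0], [0.0, 0.0, -1.0]]
wrist_force: [0.0, -1.6, -0.5]
gripper_width: 0.126
gripper_force: 30.0
```

Emit:
servo_tool(
  commands=[
    [[1, 0, -3, 0, 0, 0, 0], [1, 0, -6, 0, 0, 0, 0], [1, 0, -9, 0, 0, 0, 0], [1, 0, -12, 0, 0, 0, 0], [1, 0, -15, 0, 0, 0, 0]],
  ],
)

```text
time_s: 38.35
tcp_pos: [0.5271, 0.1797, 0.1892]
ee_rot: [[0.975, -0.22, 0.0], [-0.22, -0.975, -0.0], [0.0, 0.0, -1.0]]
wrist_force: [-1.0, -1.7, 1.2]
gripper_width: 0.124
gripper_force: 30.0
```

Emit:
servo_tool(
  commands=[
    [[1, 0, -2, 0, 0, 0, 0], [1, 0, -4, 0, 0, 0, 0], [1, 0, -6, 0, 0, 0, 0], [1, 0, -8, 0, 0, 0, 0], [1, 0, -9, 0, 0, 0, 0]],
  ],
)

```text
time_s: 38.85
tcp_pos: [0.5289, 0.1881, 0.1892]
ee_rot: [[0.976, -0.22, -0.001], [-0.22, -0.976, -0.001], [-0.0, 0.001, -1.0]]
wrist_force: [-1.3, -5.5, 2.4]
gripper_width: 0.118
gripper_force: 30.1
```

```bash
python3 - <<'E'
from h import *
s=st(); th=np.radians(-12.6); p=np.array(s["tcp_pos"])[:2]-[.5022,.2313]; print(p@[np.cos(th),np.sin(th)],p@[-np.sin(th),np.cos(th)])
E
```

```text
t 38.85 tcp [0.5289 0.1881 0.1892] 
R [[0.976, -0.22, -0.001], [-0.22, -0.976, -0.001], [-0.0, 0.001, -1.0]] F [-1.3 -5.5  2.4] w 0.11793617213122244 gf 30.059123458340764 j [ 36.1  18.  -12.4   0.  -59.7  41.1]
0.035470578023453506 -0.03631238158754142
```

Emit:
servo_tool(
  commands=[
    [[1, 0, -1, 0, 0, 0, 0], [1, 0, -2, 0, 0, 0, 0], [1, 0, -3, 0, 0, 0, 0], [1, 0, -4, 0, 0, 0, 0], [1, 0, -4, 0, 0, 0, 0]],
  ],
)

```text
time_s: 39.35
tcp_pos: [0.5296, 0.1915, 0.1892]
ee_rot: [[0.976, -0.22, -0.001], [-0.22, -0.976, -0.002], [-0.001, 0.002, -1.0]]
wrist_force: [-1.3, -5.9, 5.0]
gripper_width: 0.119
gripper_force: 30.1
```

Emit:
servo_tool(
  commands=[
    [[1, 0, -0.5, 0, 0, 0, 0], [1, 0, -1, 0, 0, 0, 0], [1, 0, -1.5, 0, 0, 0, 0], [1, 0, -2, 0, 0, 0, 0], [1, 0, -2, 0, 0, 0, 0]],
  ],
)

```text
time_s: 39.85
tcp_pos: [0.53, 0.1932, 0.1892]
ee_rot: [[0.975, -0.22, -0.001], [-0.22, -0.975, -0.002], [-0.001, 0.003, -1.0]]
wrist_force: [-1.3, -5.9, 4.3]
gripper_width: 0.125
gripper_force: 30.1
```

Emit:
servo_tool(
  commands=[
    [[1, 0, -0.5, 0, 0, 0, 0], [1, 0, -1, 0, 0, 0, 0], [1, 0, -1.5, 0, 0, 0, 0], [1, 0, -2, 0, 0, 0, 0], [1, 0, -2, 0, 0, 0, 0]],
  ],
)

```text
time_s: 40.35
tcp_pos: [0.5304, 0.1951, 0.1892]
ee_rot: [[0.975, -0.22, -0.002], [-0.22, -0.975, -0.003], [-0.001, 0.003, -1.0]]
wrist_force: [-1.8, -5.3, 4.4]
gripper_width: 0.122
gripper_force: 30.1
```

Emit:
servo_tool(
  commands=[
    [[1, 0, -0.5, 0, 0, 0, 0], [1, 0, -1, 0, 0, 0, 0], [1, 0, -1.5, 0, 0, 0, 0], [1, 0, -1.5, 0, 0, 0, 0], [1, 0, -1.5, 0, 0, 0, 0]],
  ],
)

```text
time_s: 40.85
tcp_pos: [0.5307, 0.1966, 0.1893]
ee_rot: [[0.975, -0.22, -0.002], [-0.22, -0.975, -0.003], [-0.001, 0.003, -1.0]]
wrist_force: [-2.7, -6.7, 4.8]
gripper_width: 0.125
gripper_force: 30.1
```

Emit:
servo_tool(
  commands=[
    [[1, 0, -0.5, 0, 0, 0, 0], [1, 0, -1, 0, 0, 0, 0], [1, 0, -1.5, 0, 0, 0, 0], [1, 0, -1.5, 0, 0, 0, 0], [1, 0, -1.5, 0, 0, 0, 0]],
  ],
)

```text
time_s: 41.35
tcp_pos: [0.5308, 0.1973, 0.1893]
ee_rot: [[0.975, -0.22, -0.002], [-0.22, -0.975, -0.004], [-0.001, 0.005, -1.0]]
wrist_force: [-2.1, -8.3, 5.2]
gripper_width: 0.122
gripper_force: 30.1
```

```bash
python3 - <<'E'
from h import *
s=st(); print(s["moment"]); cap("side","s10",crop=(190,150,310,270),scale=5); cap("top","t10",crop=(100,130,250,240),scale=5)
E
```

```text
t 41.35 tcp [0.5308 0.1973 0.1893] 
R [[0.975, -0.22, -0.002], [-0.22, -0.975, -0.004], [-0.001, 0.005, -1.0]] F [-2.1 -8.3  5.2] w 0.1224403765667095 gf 30.131954352837056 j [ 36.8  18.5 -11.6   0.1 -60.1  40.4]
[-2.87119118  0.60983748 -0.02420193]
```

Emit:
servo_tool(
  commands=[
    [[1, 0, -0.5, 0, 0, 0, 0], [1, 0, -1, 0, 0, 0, 0], [1, 0, -1.5, 0, 0, 0, 0], [1, 0, -1.5, 0, 0, 0, 0], [1, 0, -1.5, 0, 0, 0, 0]],
  ],
)

```text
time_s: 41.95
tcp_pos: [0.5309, 0.1977, 0.1894]
ee_rot: [[0.975, -0.22, -0.003], [-0.22, -0.975, -0.006], [-0.002, 0.007, -1.0]]
wrist_force: [-0.7, -10.5, 6.4]
gripper_width: 0.124
gripper_force: 30.2
```

```bash
python3 - <<'E'
from h import *
s=st(); print(s["moment"])
E
```

```text
t 41.95 tcp [0.5309 0.1977 0.1894] 
R [[0.975, -0.22, -0.003], [-0.22, -0.975, -0.006], [-0.002, 0.007, -1.0]] F [ -0.7 -10.5   6.4] w 0.1237279079628209 gf 30.19351361243025 j [ 36.9  18.6 -11.5   0.2 -60.2  40.3]
[-3.76783423  0.61241638 -0.00789776]
```

```bash
python3 - <<'E'
from h import *
cap("side","a",crop=(195,170,315,270),scale=4); cap("top","b",crop=(115,140,215,240),scale=3.2); cap("wrist","c",crop=(0,40,400,240),scale=2)
a,b,c=[cv2.imread(f"pics/{x}.png") for x in "abc"]
print(a.shape,b.shape,c.shape)
c=cv2.resize(c,(400,200)); 
M=np.zeros((600,800,3),np.uint8); M[:400,:480]=a; M[:320,480:800]=b; M[400:600,:400]=c
cv2.imwrite("pics/m1.png",M)
E
```

```text
(400, 480, 3) (320, 320, 3) (400, 800, 3)
```

View pics/m1.png

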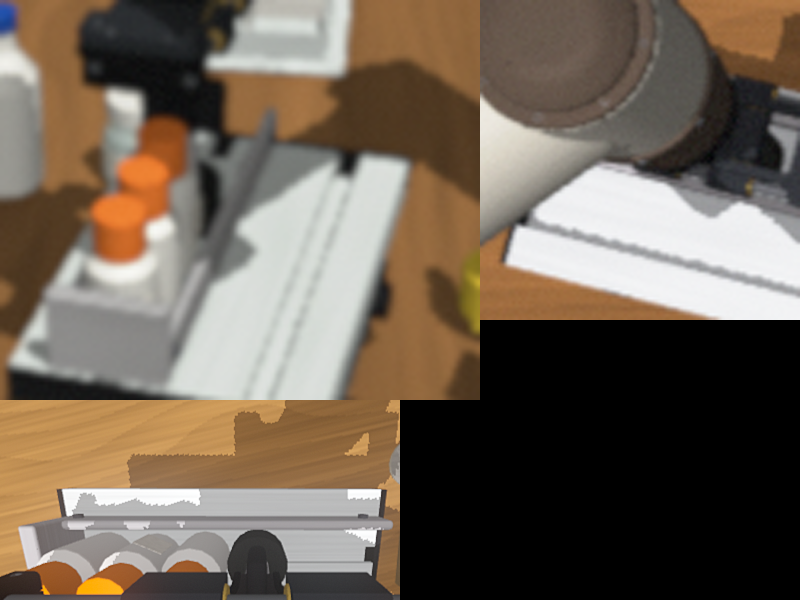

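Montage: row of three upright and closed against the end plate, with the stop's buffer touching the last bottle. I'll keep the push and turn a quarter.

Emit:
servo_tool(
  commands=[
    [[1, 0, -1, 0, 0, 0, 0], [1, 0, -1.5, 0, 0, 0, 0.1], [1, 0, -1.5, 0, 0, 0, 0.22], [1, 0, -1.5, 0, 0, 0, 0.34], [1, 0, -1.5, 0, 0, 0, 0.46]],
  ],
)

```text
time_s: 42.6
tcp_pos: [0.5293, 0.1993, 0.1894]
ee_rot: [[0.773, -0.634, -0.007], [-0.634, -0.773, -0.006], [-0.002, 0.009, -1.0]]
wrist_force: [-9.3, -7.4, 9.6]
gripper_width: 0.124
gripper_force: 30.1
```

```bash
python3 - <<'E'
from h import *
s=st(); print(s["moment"])
E
```

```text
t 42.6 tcp [0.5293 0.1993 0.1894] 
R [[0.773, -0.634, -0.007], [-0.634, -0.773, -0.006], [-0.002, 0.009, -1.0]] F [-9.3 -7.4  9.6] w 0.12423906876918102 gf 30.115166287869215 j [ 37.1  18.6 -11.5   0.  -60.5  13.6]
[-2.55982251  2.72134712  0.16551351]
```

Emit:
servo_tool(
  commands=[
    [[1, 0, 0, 0, 0, 0, 0.12], [1, 0, 0, 0, 0, 0, 0.24], [1, 0, 0, 0, 0, 0, 0.36], [1, 0, 0, 0, 0, 0, 0.48], [1, 0, 0, 0, 0, 0, 0.6]],
  ],
)

```text
time_s: 43.1
tcp_pos: [0.5291, 0.2, 0.1895]
ee_rot: [[0.282, -0.959, -0.007], [-0.959, -0.282, -0.005], [0.003, 0.008, -1.0]]
wrist_force: [-7.8, -7.8, 10.2]
gripper_width: 0.128
gripper_force: 30.2
```

```bash
python3 - <<'E'
from h import *
s=st(); print(s["moment"]); go(s["tcp_pos"],-12.6)
E
```

```text
t 43.1 tcp [0.5291 0.2    0.1895] 
R [[0.282, -0.959, -0.007], [-0.959, -0.282, -0.005], [0.003, 0.008, -1.0]] F [-7.8 -7.8 10.2] w 0.12821327670349325 gf 30.24609190179035 j [ 37.1  18.6 -11.4   0.  -60.5 -20.8]
[-2.36291945  2.77417981  0.45857251]
shift [0. 0. 0.] az 0.5056 j6 -20.8
```

Emit:
servo_tool(
  commands=[
    [[1, 0, 0, 0, 0, 0, 0.12], [1, 0, 0, 0, 0, 0, 0.24], [1, 0, 0, 0, 0, 0, 0.36], [1, 0, 0, 0, 0, 0, 0.48], [1, 0, 0, 0, 0, 0, 0.51]],
  ],
)

```text
time_s: 43.6
tcp_pos: [0.5294, 0.2002, 0.1896]
ee_rot: [[-0.221, -0.975, -0.006], [-0.975, 0.221, -0.005], [0.006, 0.005, -1.0]]
wrist_force: [-10.5, -6.2, 10.4]
gripper_width: 0.124
gripper_force: 30.1
```

Emit:
servo_tool(
  commands=[
    [[1, 0, 0, 0, 0, 0, 0], [1, 0, 0, 0, 0, 0, 0], [1, 0, 0, 0, 0, 0, 0], [1, 0, 0, 0, 0, 0, 0], [1, 0, 0, 0, 0, 0, 0]],
  ],
)

```text
time_s: 44.1
tcp_pos: [0.5294, 0.2002, 0.1896]
ee_rot: [[-0.218, -0.976, -0.006], [-0.976, 0.218, -0.005], [0.006, 0.005, -1.0]]
wrist_force: [-8.1, -6.5, 10.5]
gripper_width: 0.125
gripper_force: 30.0
```

```bash
python3 - <<'E'
from h import *
s=st(); print(s["moment"]); go(s["tcp_pos"],-12.6)
th=np.radians(-12.6); p=np.array(s["tcp_pos"])[:2]-[.5022,.2313]; print(p@[np.cos(th),np.sin(th)],p@[-np.sin(th),np.cos(th)])
E
```

```text
t 44.1 tcp [0.5294 0.2002 0.1896] 
R [[-0.218, -0.976, -0.006], [-0.976, 0.218, -0.005], [0.006, 0.005, -1.0]] F [-8.1 -6.5 10.5] w 0.12520426299776488 gf 30.009130707476288 j [ 37.1  18.6 -11.4  -0.  -60.4 -49.7]
[-2.12695839  2.77544654  0.31068416]
shift [0. 0. 0.] az -0.0001 j6 -49.7
0.033300963193533956 -0.024395786094691927
```

Emit:
servo_tool(
  commands=[
    [[1, 0, 1, -0.5, 0, 0, 0], [1, 0, 2, -1, 0, 0, 0], [1, 0, 2, -1, 0, 0, 0], [1, 0, 2, -1, 0, 0, 0], [1, 0, 2, -1, 0, 0, 0]],
  ],
)

```text
time_s: 44.6
tcp_pos: [0.5286, 0.2008, 0.1897]
ee_rot: [[-0.219, -0.976, -0.004], [-0.976, 0.219, -0.004], [0.005, 0.003, -1.0]]
wrist_force: [-4.2, -7.1, 3.9]
gripper_width: 0.123
gripper_force: 30.0
```

```bash
python3 - <<'E'
from h import *
s=st(); print(s["moment"])
E
```

```text
t 44.6 tcp [0.5286 0.2008 0.1897] 
R [[-0.219, -0.976, -0.004], [-0.976, 0.219, -0.004], [0.005, 0.003, -1.0]] F [-4.2 -7.1  3.9] w 0.12305399353558616 gf 29.984814170747995 j [ 37.2  18.5 -11.6   0.  -60.3 -49.9]
[-2.37371075  1.10646753  0.10539247]
```

Emit:
servo_tool(
  commands=[
    [[1, 0.5, 1, 0, 0, 0, 0], [0.4, 0.5, 1, 0, 0, 0, 0], [0.4, 0.5, 1, 0, 0, 0, 0], [0.4, 0.5, 1, 0, 0, 0, 0], [0.4, 0.5, 1, 0, 0, 0, 0]],
  ],
)

```text
time_s: 45.1
tcp_pos: [0.5294, 0.2032, 0.19]
ee_rot: [[-0.219, -0.976, 0.001], [-0.976, 0.219, 0.001], [-0.001, -0.0, -1.0]]
wrist_force: [-0.2, -0.2, -0.3]
gripper_width: 0.402
gripper_force: 0.0
```

Emit:
servo_tool(
  commands=[
    [[0.4, 0, 0, -15, 0, 0, 0], [0.4, 0, 0, -40, 0, 0, 0], [0.4, 0, 0, -80, 0, 0, 0], [0.4, 0, 0, -120, 0, 0, 0], [0.4, -40, 0, -150, 0, 0, 0]],
  ],
)

```text
time_s: 45.6
tcp_pos: [0.5381, 0.2395, 0.3445]
ee_rot: [[-0.222, -0.975, 0.004], [-0.975, 0.222, 0.002], [-0.003, -0.004, -1.0]]
wrist_force: [2.1, 1.3, 0.2]
gripper_width: 0.598
gripper_force: 0.0
```

Emit:
servo_tool(
  commands=[
    [[0.4, -20, 0, 0, 0, 0, 0], [0.4, -20, 0, 0, 0, 0, 0], [0.4, -20, 0, 0, 0, 0, 0], [0.4, -20, 0, 0, 0, 0, 0], [0.4, -20, 0, 0, 0, 0, 0]],
  ],
)

```text
time_s: 46.1
tcp_pos: [0.5421, 0.2602, 0.3398]
ee_rot: [[-0.22, -0.976, -0.001], [-0.976, 0.22, -0.0], [0.001, 0.0, -1.0]]
wrist_force: [0.3, -0.8, 2.2]
gripper_width: 0.602
gripper_force: 0.0
```

```bash
python3 - <<'E'
from h import *
st(); cap("wrist","w11",scale=1.5); cap("top","t11",scale=1.5); cap("side","s11",scale=1.5)
# wing/buffer dark blob in wrist view
im=cv2.imread("pics/w11.png"); g=cv2.cvtColor(im,cv2.COLOR_BGR2GRAY); m=((g<45)*255).astype(np.uint8); m[312:]=0
n,_,s_,c_=cv2.connectedComponentsWithStats(m)
for i in range(1,n):
    if s_[i,4]>300: print(s_[i],np.round(c_[i]))
hsv=cv2.cvtColor(im,cv2.COLOR_BGR2HSV); o=((hsv[...,0]>4)&(hsv[...,0]<16)&(hsv[...,1]>215)&(hsv[...,2]>110)).astype(np.uint8)*255
n,_,s_,c_=cv2.connectedComponentsWithStats(o)
for i in range(1,n):
    if s_[i,4]>300: print("cap",s_[i],np.round(c_[i]))
E
```

```text
t 46.1 tcp [0.5421 0.2602 0.3398] 
R [[-0.22, -0.976, -0.001], [-0.976, 0.22, -0.0], [0.001, 0.0, -1.0]] F [ 0.3 -0.8  2.2] w 0.6022413189066288 gf 0.0 j [ 41.1  16.8   7.8   0.  -81.  -53.7]
```

```bash
cat > asc.py <<'E'
from h import *
def amap(cam,fn,z,xs,ys,sc=1.5,S=(.5022,.2313),th=-12.6,dark=75):
    im=cv2.imread(f"pics/{fn}.png"); hsv=cv2.cvtColor(im,cv2.COLOR_BGR2HSV); th=np.radians(th)
    X=np.array([np.cos(th),np.sin(th)]);Y=np.array([-X[1],X[0]])
    for x in xs:
        row=""
        for y in ys:
            u,v=w2px(cam,[*(np.array(S)+x*X+y*Y),z])*sc; u,v=int(round(u)),int(round(v))
            if not(0<=u<im.shape[1] and 0<=v<im.shape[0]): row+=" "; continue
            h,s,w=map(int,hsv[v,u]); row+="o" if s>200 and h<18 and w>110 else "#" if w<dark else "-" if w<150 else "."
        print(f"{x*1000:5.0f}",row)
E
python3 - <<'E'
from asc import *
print(w2px("wrist",[.5294,.1985,.212])*1.5,w2px("top",[.5294,.1985,.212])*1.5)
amap("wrist","w11",.205,np.arange(.09,-.03,-.004),np.arange(.06,-.11,-.002))
E
```

```text
[381.49689473 188.12747631] [284.33885077 275.34086166]
   90 ....-.-.-....-.-....--........----------------------------------------...............
   86 -------------------------------------------------------------------------------------
   82 -------------------------------------------------------------------------------------
   78 ..------...--------------------------------------------------------------------------
   74 ................------------------------------------.--------------.--...............
   70 ....---........----------------------.-..----------.--..-.---------------............
   66 -------------------------------------.--..----...--..-.---.................---.-.--.-
   62 -----.-------------------------------------------------------------------------------
   58 ----...------------------------------------------------------------------------......
   54 ......---..........oooooo----.--........-------------..-----..........-----------...-
   50 ---------.------oo.........o--..--.-----.--####--..-.----............................
   46 .....----...---o..........
[... 1015 characters left out ...]
........................................-........---....
   -2 .....................................................................................
   -6 ...........................................................................-......-..
  -10 .....................................................................................
  -14 ................................................................................-....
  -18 .....................................................................................
  -22 .....................................................................................
  -26 .....................................................................................
```

```bash
python3 - <<'E'
from asc import *
im=cv2.imread("pics/t11.png"); g=cv2.cvtColor(im,cv2.COLOR_BGR2GRAY)
u,v=w2px("top",[.481,-.441,.152])*1.5; print(u,v)
u,v=int(u),int(v); m=(g<70).astype(np.uint8); W=np.zeros_like(m); W[v-50:v+50,u-50:u+50]=m[v-50:v+50,u-50:u+50]
n,l,s_,c_=cv2.connectedComponentsWithStats(W)
for i in range(1,n):
    if s_[i,4]>60:
        print(s_[i],c_[i]); ys,xs=np.nonzero(l==i); (cx,cy),(w,h),a=cv2.minAreaRect(np.c_[xs,ys].astype(np.float32)); B=cv2.boxPoints(((cx,cy),(w,h),a)); P=np.array([px2w("top",*(b/1.5),.152) for b in B]); print(np.round(P[:,:2],4).tolist(),P.mean(0))
amap("top","t11",.118,np.arange(.1,-.11,-.008),np.arange(.1,-.11,-.004),S=(.481,-.441),th=0,dark=70)
go([.488,-.33,.33],-3)
E
```

```text
698.6879454833465 318.93233024428923
[664 314  61  11 435] [694.24827586 319.00229885]
[[0.4778, -0.3871], [0.4902, -0.3886], [0.4837, -0.4804], [0.4713, -0.4787]] [ 0.48075204 -0.43371632  0.152     ]
  100 ............................................--------.
   92 ..----------.--.-----........................-------.
   84 -------------------------------------........-------.
   76 ------.........................-----.........-------.
   68 ------.......................................-------.
   60 -----........................................--------
   52 -----........................................--------
   44 -----........................................--------
   36 -----........................................--------
   28 -----.......................................---------
   20 -----.........................................-------
   12 -----...........-----------------..............------
    4 -----..........-#######################--.....-------
   -4 -----..........--.....----------########-............
  -12 ----.................................................
  -20 ----.................................................
  -28 ----.................................................
  -36 ----.................................................
  -44 ----.................................................
  -52 ----.................................................
  -60 ----.................................................
  -68 ----.......................................----------
  -76 ...........................................---.--.---
  -84 .....................................................
  -92 ......................................--...-.-..--...
 -100 .....................................................
 -108 .....................................................
shift [587.9 -76.8  10.1] az -0.1692 j6 -53.8
```

Emit:
servo_tool(
  commands=[
    [[0.4, 40, -5, 0, 0, 0, 0], [0.4, 85, -11, 0, 0, 0, 0], [0.4, 130, -17, 0, 0, 0, 0], [0.4, 175, -23, 0, 0, 0, 0], [0.4, 220, -29, 0, 0, 0, 0]],
  ],
)

```text
time_s: 46.75
tcp_pos: [0.5217, 0.038, 0.3403]
ee_rot: [[-0.219, -0.976, 0.001], [-0.976, 0.219, 0.0], [-0.0, -0.001, -1.0]]
wrist_force: [0.5, -0.3, -0.3]
gripper_width: 0.596
gripper_force: 0.0
```

Emit:
servo_tool(
  commands=[
    [[0.4, 45, -6, 0, 0, 0, 0], [0.4, 90, -12, 0, 0, 0, 0], [0.4, 135, -18, 0, 0, 0, 0], [0.4, 180, -24, 0, 0, 0, 0], [0.4, 225, -30, 0, 0, 0, 0]],
  ],
)

```text
time_s: 47.25
tcp_pos: [0.5016, -0.1881, 0.3404]
ee_rot: [[-0.219, -0.976, 0.001], [-0.976, 0.219, -0.0], [-0.0, -0.001, -1.0]]
wrist_force: [0.7, 0.0, -0.4]
gripper_width: 0.604
gripper_force: 0.0
```

Emit:
servo_tool(
  commands=[
    [[0.4, 45, -6, 5, 0, 0, -0.08], [0.4, 90, -12, 10, 0, 0, -0.16], [0.4, 130, -17, 15, 0, 0, -0.16], [0.4, 143, -18, 15, 0, 0, -0.16], [0.4, 143, -18, 15, 0, 0, -0.16]],
  ],
)

```text
time_s: 47.75
tcp_pos: [0.4878, -0.3313, 0.3244]
ee_rot: [[-0.064, -0.998, -0.001], [-0.998, 0.064, 0.0], [-0.0, 0.001, -1.0]]
wrist_force: [-0.1, 0.4, -0.1]
gripper_width: 0.6
gripper_force: 0.0
```

Emit:
servo_tool(
  commands=[
    [[0.4, 0, 0, 0, 0, 0, 0], [0.4, 0, 0, 0, 0, 0, 0], [0.4, 0, 0, 0, 0, 0, 0], [0.4, 0, 0, 0, 0, 0, 0], [0.4, 0, 0, 0, 0, 0, 0]],
  ],
)

```text
time_s: 48.25
tcp_pos: [0.4888, -0.329, 0.3253]
ee_rot: [[-0.06, -0.998, 0.0], [-0.998, 0.06, -0.0], [0.0, -0.0, -1.0]]
wrist_force: [-0.2, 0.2, 0.2]
gripper_width: 0.602
gripper_force: 0.0
```

```bash
python3 - <<'E'
from asc import *
st(); cap("wrist","w12",scale=1.5)
im=cv2.imread("pics/w12.png"); g=cv2.cvtColor(im,cv2.COLOR_BGR2GRAY)
u,v=w2px("wrist",[.481,-.437,.152])*1.5; print(u,v); u,v=int(u),int(v)
for dk in(60,80):
  W=np.zeros_like(g); sl=(slice(max(v-120,0),min(v+110,310)),slice(u-60,u+60)); W[sl]=(g[sl]<dk)
  n,l,s_,c_=cv2.connectedComponentsWithStats(W)
  for i in range(1,n):
    if s_[i,4]>200:
        ys,xs=np.nonzero(l==i); R=cv2.minAreaRect(np.c_[xs,ys].astype(np.float32)); B=cv2.boxPoints(R); P=np.array([px2w("wrist",*(b/1.5),.150) for b in B]); print(dk,s_[i],np.round(P[:,:2],4).tolist(),P.mean(0))
amap("wrist","w12",.112,np.arange(.1,-.11,-.006),np.arange(.1,-.11,-.003),S=(.481,-.441),th=-3.2,dark=80)
E
```

```text
t 48.25 tcp [ 0.4888 -0.329   0.3253] 
R [[-0.06, -0.998, 0.0], [-0.998, 0.06, -0.0], [0.0, -0.0, -1.0]] F [-0.2  0.2  0.2] w 0.6024046361667316 gf 0.0 j [-18.2  15.8   4.4  -0.  -78.6  14.8]
384.99233058763184 124.83008372773834
80 [ 377   61   17  123 1995] [[0.4842, -0.4814], [0.4725, -0.4807], [0.4772, -0.3939], [0.4898, -0.3947]] [ 0.48095249 -0.437689    0.15      ]
  100 ----------------.........-----------------------.................     
   94 ---------------..........--.-----------------....................     
   88 ---------------..........--.--------------.......................     
   82 ---------------...----------------------------------------.......     
   76 -------..--....--..---------.--------.--.......-....-............     
   70 -------........--...---..........-...............................     
   64 ....---........--..----..............-...........................     
   58 .....--......-----------.........................................     
   52 -.--.--......-------------.......................................     
   46 -....--......-------------
[... 1264 characters left out ...]
-......     
  -56 ....--...........................................................     
  -62 .....-....................................................-......     
  -68 ------....................................................-......     
  -74 -------...................................................-......     
  -80 -----------......................................................     
  -86 ----------.......................................................     
  -92 -----------......................................................     
  -98 -----------......................................................     
 -104 -----------.................---.-................................
```

```bash
python3 - <<'E'
from h import *
go([.4814,-.4405,.137],-3.15)
E
```

```text
shift [111.6   0.7 188.3] az -0.0052 j6 14.8
```

Emit:
servo_tool(
  commands=[
    [[0.4, 40, 0.5, 20, 0, 0, -0.005], [0.4, 80, 0.5, 50, 0, 0, -0.005], [0.4, 111.5, 0.5, 90, 0, 0, -0.005], [0.4, 111.5, 0.5, 130, 0, 0, -0.005], [0.4, 111.5, 0.5, 160, 0, 0, -0.005]],
  ],
)

```text
time_s: 48.8
tcp_pos: [0.4799, -0.4412, 0.1615]
ee_rot: [[-0.058, -0.998, -0.003], [-0.998, 0.058, 0.002], [-0.002, 0.003, -1.0]]
wrist_force: [0.1, 0.2, 0.2]
gripper_width: 0.603
gripper_force: 0.0
```

Emit:
servo_tool(
  commands=[
    [[0.4, 0, 0, 15, 0, 0, 0], [0.4, 0, 0, 25, 0, 0, 0], [0.4, 0, 0, 28, 0, 0, 0], [1, 0, 0, 28, 0, 0, 0], [1, 0, 0, 28, 0, 0, 0]],
  ],
)

```text
time_s: 49.3
tcp_pos: [0.482, -0.4412, 0.1385]
ee_rot: [[-0.056, -0.998, 0.002], [-0.998, 0.056, -0.002], [0.001, -0.002, -1.0]]
wrist_force: [0.3, 0.7, 1.0]
gripper_width: 0.495
gripper_force: 0.0
```

Emit:
servo_tool(
  commands=[
    [[1, 0, 0, 0, 0, 0, 0], [1, 0, 0, 0, 0, 0, 0], [1, 0, 0, 0, 0, 0, 0], [1, 0, 0, 0, 0, 0, 0], [1, 0, 0, 0, 0, 0, 0]],
  ],
)

```text
time_s: 49.8
tcp_pos: [0.4815, -0.441, 0.1373]
ee_rot: [[-0.056, -0.998, 0.001], [-0.998, 0.056, -0.0], [0.0, -0.001, -1.0]]
wrist_force: [0.3, -0.5, 0.2]
gripper_width: 0.159
gripper_force: 30.0
```

```bash
python3 - <<'E'
from h import *
st(); go([.491,-.2561,.137],-3.2)
E
```

```text
t 49.8 tcp [ 0.4815 -0.441   0.1373] 
R [[-0.056, -0.998, 0.001], [-0.998, 0.056, -0.0], [0.0, -0.001, -1.0]] F [ 0.3 -0.5  0.2] w 0.15931900249578376 gf 29.99974242411554 j [-28.3  29.   -2.7   0.  -58.2  25.1]
shift [-185.1    0.9    0.2] az -0.0001 j6 25.1
```

Emit:
servo_tool(
  commands=[
    [[1, 0, 0, -5, 0, 0, 0], [1, 0, 0, -20, 0, 0, 0], [1, 0, 0, -40, 0, 0, 0], [1, 0, 0, -60, 0, 0, 0], [1, 0, 0, -70, 0, 0, 0]],
  ],
)

```text
time_s: 50.3
tcp_pos: [0.4814, -0.4411, 0.2083]
ee_rot: [[-0.056, -0.998, 0.001], [-0.998, 0.056, -0.001], [0.001, -0.001, -1.0]]
wrist_force: [0.2, -0.3, -3.1]
gripper_width: 0.155
gripper_force: 30.0
```

Emit:
servo_tool(
  commands=[
    [[1, -20, 0, 0, 0, 0, 0], [1, -50, 0, 0, 0, 0, 0], [1, -80, 0, 0, 0, 0, 0], [1, -110, 0.5, 0, 0, 0, 0], [1, -140, 0.5, 0, 0, 0, 0]],
  ],
)

```text
time_s: 50.8
tcp_pos: [0.4877, -0.2996, 0.206]
ee_rot: [[-0.057, -0.998, -0.002], [-0.998, 0.057, 0.001], [-0.001, 0.002, -1.0]]
wrist_force: [0.1, 0.3, -3.1]
gripper_width: 0.154
gripper_force: 30.0
```

Emit:
servo_tool(
  commands=[
    [[1, -25, 0, 0, 0, 0, 0], [1, -40, 0, 0, 0, 0, 0], [1, -45, 0, 0, 0, 0, 0], [1, -45, 0, 0, 0, 0, 0], [1, -45, 0, 0, 0, 0, 0]],
  ],
)

```text
time_s: 51.3
tcp_pos: [0.4911, -0.2569, 0.2069]
ee_rot: [[-0.057, -0.998, -0.0], [-0.998, 0.057, -0.0], [0.0, 0.0, -1.0]]
wrist_force: [0.3, -0.1, -3.3]
gripper_width: 0.155
gripper_force: 30.0
```

```bash
python3 - <<'E'
from h import *
st(); go([.491,-.2561,.145],-3.2)
E
```

```text
t 51.3 tcp [ 0.4911 -0.2569  0.2069] 
R [[-0.057, -0.998, -0.0], [-0.998, 0.057, -0.0], [0.0, 0.0, -1.0]] F [ 0.3 -0.1 -3.3] w 0.15538102059670983 gf 29.9997840821743 j [-10.8  16.4 -11.9   0.  -61.7   7.6]
shift [-0.8  0.1 61.9] az -0.0008 j6 7.6
```

Emit:
servo_tool(
  commands=[
    [[1, -0.5, 0, 10, 0, 0, 0], [1, -0.5, 0, 22, 0, 0, 0], [1, -0.5, 0, 32, 0, 0, 0], [1, -0.5, 0, 38, 0, 0, 0], [1, -0.5, 0, 42, 0, 0, 0]],
  ],
)

```text
time_s: 51.8
tcp_pos: [0.4907, -0.2557, 0.1638]
ee_rot: [[-0.056, -0.998, -0.002], [-0.998, 0.056, 0.0], [-0.0, 0.002, -1.0]]
wrist_force: [-0.7, -0.6, -2.9]
gripper_width: 0.156
gripper_force: 30.0
```

Emit:
servo_tool(
  commands=[
    [[1, 0, 0, 5, 0, 0, 0], [1, 0, 0, 10, 0, 0, 0], [1, 0, 0, 14, 0, 0, 0], [1, 0, 0, 17, 0, 0, 0], [1, 0, 0, 19, 0, 0, 0]],
  ],
)

```text
time_s: 52.3
tcp_pos: [0.4911, -0.2556, 0.1458]
ee_rot: [[-0.056, -0.998, -0.0], [-0.998, 0.056, -0.0], [0.0, 0.0, -1.0]]
wrist_force: [-1.1, 0.3, -3.3]
gripper_width: 0.152
gripper_force: 30.0
```

Emit:
servo_tool(
  commands=[
    [[1, 0, 0, 1, 0, 0, 0], [1, 0, 0, 2, 0, 0, 0], [1, 0, 0, 2.5, 0, 0, 0], [1, 0, 0, 2.5, 0, 0, 0], [1, 0, 0, 2.5, 0, 0, 0]],
  ],
)

```text
time_s: 52.8
tcp_pos: [0.4912, -0.2557, 0.1437]
ee_rot: [[-0.056, -0.998, 0.0], [-0.998, 0.056, -0.0], [0.0, -0.0, -1.0]]
wrist_force: [0.3, 0.0, -2.4]
gripper_width: 0.158
gripper_force: 30.0
```

Nearly seated with no side force. Lower the last bit, release and clear.

Emit:
servo_tool(
  commands=[
    [[1, 0, 0, 0.5, 0, 0, 0], [1, 0, 0, 1, 0, 0, 0], [1, 0, 0, 1.5, 0, 0, 0], [0.6, 0, 0, 1.5, 0, 0, 0], [0.6, 0, 0, 1.5, 0, 0, 0]],
  ],
)

```text
time_s: 53.3
tcp_pos: [0.4917, -0.2558, 0.1424]
ee_rot: [[-0.056, -0.998, 0.002], [-0.998, 0.056, -0.0], [0.0, -0.002, -1.0]]
wrist_force: [0.2, 0.3, -0.3]
gripper_width: 0.259
gripper_force: 0.0
```

Emit:
servo_tool(
  commands=[
    [[0.5, 0, 0, 0, 0, 0, 0], [0.5, 0, 0, -15, 0, 0, 0], [0.5, 0, 0, -50, 0, 0, 0], [0.5, 0, 0, -100, 0, 0, 0], [0.5, 0, 0, -140, 0, 0, 0]],
  ],
)

```text
time_s: 53.8
tcp_pos: [0.4915, -0.256, 0.2846]
ee_rot: [[-0.056, -0.998, 0.002], [-0.998, 0.056, -0.001], [0.001, -0.002, -1.0]]
wrist_force: [0.5, -0.5, 0.3]
gripper_width: 0.494
gripper_force: 0.0
```

Emit:
servo_tool(
  commands=[
    [[0.5, 0, 40, 0, 0, 0, 0], [0.5, 0, 80, 0, 0, 0, 0], [0.5, 0, 110, 0, 0, 0, 0], [0.5, 0, 110, 0, 0, 0, 0], [0.5, 0, 110, 0, 0, 0, 0]],
  ],
)

```text
time_s: 54.3
tcp_pos: [0.3813, -0.2497, 0.2827]
ee_rot: [[-0.056, -0.998, 0.002], [-0.998, 0.056, -0.001], [0.001, -0.002, -1.0]]
wrist_force: [1.0, -0.5, 0.0]
gripper_width: 0.501
gripper_force: 0.0
```

```bash
python3 - <<'E'
from asc import *
st(); cap("top","t13",scale=1.5); cap("side","s13",scale=1.5)
print("side: cover top plate corners expected z=.118")
a=cv2.imread("pics/side0.png").astype(int); b=cv2.imread("pics/s13.png").astype(int)
d=np.abs(a-b).max(2); u,v=(w2px("side",[.491,-.256,.08])*1.5).astype(int); print(u,v)
for y in range(v-70,v+60,5): print("".join("#" if d[y,x]>50 else "." for x in range(u-60,u+60,2)))
print("shaker top view")
amap("top","t13",.205,np.arange(.08,-.02,-.006),np.arange(.14,-.09,-.004))
E
```

```text
t 54.3 tcp [ 0.3813 -0.2497  0.2827] 
R [[-0.056, -0.998, 0.002], [-0.998, 0.056, -0.001], [0.001, -0.002, -1.0]] F [ 1.  -0.5  0. ] w 0.501337092007374 gf 0.0 j [-12.7   3.1 -17.2   0.  -69.5   9.5]
side: cover top plate corners expected z=.118
387 232
............................................................
............................................................
............................................................
............................................................
............................................................
............................................................
............................................................
............................................................
............................................................
...............##############...################............
..............#############....###.........#####............
.............##############....################.............
............##############.....#################............
.........######################################......
[... 1160 characters left out ...]
oooooo---.ooooooo--.oooooooo--------#########--...
   38 .......oooooooo--.ooooooo--..ooooooo---###############-...
   32 .......oooooooo--.ooooooo--...oooooo--#################...
   26 ........oooooo--...oooooo-...-........-##--##----######...
   20 ..................-....-....---......---...-##########....
   14 .........--.....-----......----..............########.....
    8 .........##-#--..----..-..-----...............------......
    2 .........-#-.-.............................-..............
   -4 ........---...............................................
  -10 .........-................................................
  -16 .........-................................................
```

```bash
python3 -c "
from station import r
print(r.finish_job())"
```

```text
the job is handed in; nothing more can be done
None
```

I handed the job in at about 54 s: three bottles stand closed against the end plate, the stop is locked by a quarter turn, and the cover is home on the empty tin. I judged the final state from sensor readings and image code, because the 14 picture views were used up; the judge gave no result.

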